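Set the mended chair slat up under a weight

TASK

Set the mended chair slat up under its weight: stand the low square block in the middle of the thick plate and the tall round post in the middle of the thin plate, so that their tops are level, then lay the slat flat across both, crossing each over its middle and overhanging about equally at the two ends. Then lay the plywood pad on the middle of the slat, over the mended joint and with its long side along the slat, and finally stand the steel weight upright on the middle of the pad. Leave the glue bottle, the tape roll and the pencil pot where they are.

Things in the scene. Friction and masses are not known exactly. Their poses are not given: they have to be found in the camera images.
- thick_plate: square dark-wood plate 80 x 80 mm, 20 mm thick, screwed to the bench (does not move). Origin: centre of its underside, at bench height; top 20 mm above. x, y along its sides, z up. It is the smaller and thicker of the two plates; the plates lie side by side 165 to 195 mm apart centre to centre, roughly along y, either one on the left
- thin_plate: square dark-wood plate 110 x 110 mm, 8 mm thick, screwed to the bench (does not move). Origin: centre of its underside, at bench height; top 8 mm above. x, y along its sides, z up
- low_block: square block of pale wood, 56 x 56 mm in plan, 40 mm high, about 85 g, loose, standing on the bench. Origin: centre of its underside; x, y along its sides, z up
- tall_post: round turned wooden post, 42 mm diameter, 52 mm high, about 50 g, loose, standing on the bench. Origin: centre of its underside, z up
- slat: brown wooden chair slat with round ends, lying flat on the bench: 280 mm long along its own y, 36 mm wide along its x, 12 mm thick, 70 to 110 g, with a dark slanting line (the mended joint) across its middle. Origin: centre of its underside, z up
- caul: loose pale plywood pad (pressing pad), a flat rectangular piece 70 mm along its own x, 50 mm along its y, 15 mm thick, about 35 g. Origin: centre of its underside, z up
- weight: dark steel weight, 0.48 to 0.75 kg: round body 52 mm diameter and 36 mm high, then a neck of 18 mm diameter and a knob of 26 mm diameter whose straight side runs from 50 to 64 mm above the underside (flat top at 66 mm). Origin: centre of its underside, z up. Can be lifted by the knob
- glue_bottle: bystander: upright white plastic glue bottle, 54 mm diameter, 140 mm high, orange cap. Origin: centre of its underside. Leave alone
- tape_roll: bystander: paper tape roll lying flat, 90 mm outside diameter, 24 mm high. Origin: centre of its underside. Leave alone
- pencil_pot: bystander: black pot, 72 mm diameter, 85 mm high, with pencils reaching 155 mm above the bench. Origin: centre of its underside. Leave alone
Not all that is in view belongs to the job. Of the things that look like the caul, take the one that is farthest to the robot's right at the start.

How it is judged:
By the outcome, as a careful person would: the job done as asked, in the order asked, and still so for the second after the job is handed in, with the robot touching nothing.
It also fails if it takes over 128 s, if anything falls off the work surface, if the arm or the gripper's body presses on something with over 40 N, if the wrist force passes 120 N, or if a joint passes its speed limit or range.

ROBOT

A 7-joint arm with a two-finger parallel gripper is mounted at the origin on the work surface. World frame = base frame: x ahead of the robot, y to its left, z up, the work surface at z = 0. Lengths are in m, angles in rad, forces in N, time in s.
With the tool pointing down it reaches from about 0.35 to 0.9 m from the base axis. Payload 19.9 kg.
Tool frame: the origin (TCP) lies where the fingers leave the gripper's body, on its centre line; the fingertips stand 73 mm ahead of it and the grasp point (between the pads) lies 54 mm ahead of it; z points along the fingers, y is the direction in which the jaws open and shut (so a half turn about z gives the same grasp; the last joint's range is limited). The gripper opens to 85 mm and grips with 20 to 120 N. Pads are 22 mm wide; open, the fingers measure 114 mm over their backs; the gripper's body (76 mm by 85 mm) begins 54 mm behind the grasp point. The pads swing forward as they close: fully open they stand 13 mm farther back than shut.
Start: joints at [1.296, 0.417, -0.01, 1.614, 0.005, 1.111, -0.053], TCP at [0.144, -0.608, 0.304] pointing down, gripper open.
Joint ranges: [-2.81, 2.81], [-0.39, 2.02], [-1.27, 1.25], [0.06, 2.57], [-1.19, 4.33], [0.19, 2], [-2.82, 2.82]. Speed limits (rad/s): [1.89, 1.89, 2.39, 2.39, 3.01, 3.01, 3.01].

INTERFACE

Orientations are given as a unit quaternion [w, x, y, z].
In Python, from cell import sensors, eyes, workorder, spotter gives the robot as it stands.
- The arm moves only by the tool carry_out, never from a script. Its argument "targets" is a list of rows, each an object of numbers: "gripper": the closure, from -1 (fully open) to 1 (shut); "tx", "ty", "tz": the shift along the tool's x, y, z in mm; "rx", "ry", "rz": the turn, a rotation vector about the tool's x, y, z in rad. In form: [{"gripper": .., "tx": .., "ty": .., "tz": .., "rx": .., "ry": .., "rz": ..}, ...]. A call has 1 to 5 rows; each row shifts and turns the commanded pose from where the row before left it, along the tool's axes as they then stand; what a row does not reach is not made up. A row lasts 1/12 s, in which the tool goes at most 41.7 mm and 7.16 degrees, less where a joint would pass 70% of its speed; a pose out of reach is approached as far as the arm can. A call with a gripper value outside its range is refused whole. The fingers move at their own pace and stop on an object; "squeeze" is the grip in N (left out, the last holds). Time passes only in rows, so rows that do not move let the fingers close. It gives the time, the measured TCP pose, the force and the opening at its end, in the units of the state.
- sensors.get_obs(): the state, without advancing time (a new reading comes with each control period).
- eyes.get_image(name): name is "scene" or "side" or "wrist"; returns a dict with "color" (480x640x3 uint8, blue, green, red), "camera_matrix" (3x3 intrinsics, pixels), "dist" ([k1, k2, p1, p2, k3] as OpenCV has them; the pictures are not rectified), "R" (3x3) and "t" (3): a world point X has camera coordinates R X + t. Camera axes: x right, y down, z forward; pixel columns grow to the right and rows downward; lengths in m; the calibration is good to about 2 mm. A picture is of the moment at which its call begins. There is no depth.
- workorder.job_done(): hands the job in, once; it reports no verdict.
Trained networks look in the newest picture that a camera, given by its name, has taken for a name from the list of things; names that differ only in an ending like _2 or _b are one class to them, and where a whole thing is asked for, a point or a joint stands for the part that bears it (a point fixed in the world has none). Each returns a list of dicts, best first, with "conf" (0 to 1); they miss things now and then, are a little off and sometimes report something else, mostly with a low value. They report only what shows in the picture. A call takes as long as a camera call. They do not tell look-alikes from the thing itself.
- spotter.cut_out(camera, target): "mask" (480x640 bool, what is visible of it) and "extent" ([left, top, right, bottom] in pixels, round what is visible of it).
The state is a dict: "time_s": time; "joints": joint angles; "joint_vel": joint speeds; "joint_torque": joint torques, N m; "tool_pos": TCP position; "eef_rot": TCP orientation; "ft_force": force on the tool from outside, world axes, zero at the start; "torque": the same for the moment, N m; "grip_width": finger opening in m.
Only numpy, scipy, OpenCV 4.12 (cv2) and the standard library are available. Lean on these libraries where they do the work, as an engineer would, in place of code of your own. Each camera call takes 0.05 s, during which the arm holds its last target.

## Working session

There is one attempt and no reset: what is moved stays moved. The work goes in short steps, Python scripts to look and compute and a tool call to move; the robot and the scene stay as the last step left them, time stands still between calls to the robot, and variables do not carry over. Pictures are saved under pics/ and viewed, and the job is handed in when it is done.

Besides the shell and the picture viewer there is one more tool, called as name(argument=value, ...), one argument or row to a line, values as JSON. carry_out: Moves the arm, as the interface text tells. Its arguments: {"type":"object","properties":{"targets":{"type":"array","items":{"type":"object","properties":{"gripper":{"type":"number"},"tx":{"type":"number"},"ty":{"type":"number"},"tz":{"type":"number"},"rx":{"type":"number"},"ry":{"type":"number"},"rz":{"type":"number"}}}},"squeeze":{"type":"number"}},"required":["targets"]}

```bash
ls; mkdir -p pics; cat > h.py <<'E'
import numpy as np, cv2
from cell import sensors, eyes, workorder, spotter
def snap(n,f):
    im=eyes.get_image(n); cv2.imwrite('pics/'+f,im['color']); return im
def ray(im,px):
    p=cv2.undistortPoints(np.array([[px]],float),np.array(im['camera_matrix']),np.array(im['dist']))[0,0]
    R=np.array(im['R']);t=np.array(im['t'])
    return -R.T@t, R.T@np.array([p[0],p[1],1])
def onz(im,px,z):
    c,d=ray(im,px); return c+d*(z-c[2])/d[2]
def proj(im,X):
    R=np.array(im['R']);r,_=cv2.Rodrigues(R)
    return cv2.projectPoints(np.array(X,float).reshape(-1,1,3),r,np.array(im['t']),np.array(im['camera_matrix']),np.array(im['dist']))[0].reshape(-1,2)
E
python3 - <<'E'
from h import *
for n in ['scene','side','wrist']:
    im=snap(n,n+'0.png'); R=np.array(im['R']); print(n,-R.T@np.array(im['t']),R[2])
print(sensors.get_obs())
E
```

```text
pics
scene [ 0.99084536 -0.45532557  1.14951691] [-0.34842325  0.37977122 -0.85695686]
side [0.10312686 1.07577436 1.12808791] [ 0.29451867 -0.65227241 -0.69842642]
wrist [ 0.22553563 -0.58891569  0.37379167] [-0.31309923 -0.07278659 -0.94692713]
{'time_s': 0.15, 'joints': array([ 1.29649007,  0.41785353, -0.0103208 ,  1.61402248,  0.00468943,
        1.11069305, -0.05301184]), 'joint_vel': array([-0.00143556,  0.00060099,  0.00213892, -0.00199895,  0.00154418,
       -0.00088507,  0.00041525]), 'joint_torque': array([-1.64866186e-03, -8.64738321e+01,  6.77930228e-01, -4.35059273e+01,
        1.91177259e-02,  5.71168770e-03,  4.66859660e-05]), 'tool_pos': array([ 0.14415974, -0.6079492 ,  0.3033991 ]), 'eef_rot': array([-4.68342693e-04,  9.93232263e-01,  1.16144068e-01, -8.60284402e-05]), 'ft_force': array([-0.12706287,  0.35115828, -0.83609581]), 'torque': array([ 0.0216602 , -0.00678116, -0.08929441]), 'grip_width': 0.08568451759290666}
```

View pics/scene0.png

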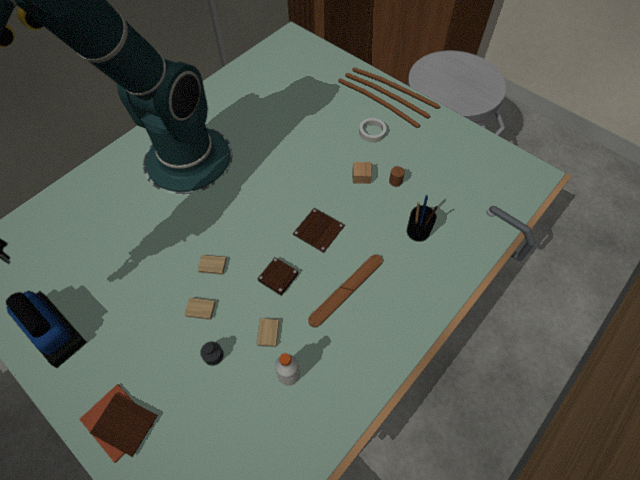

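View pics/side0.png

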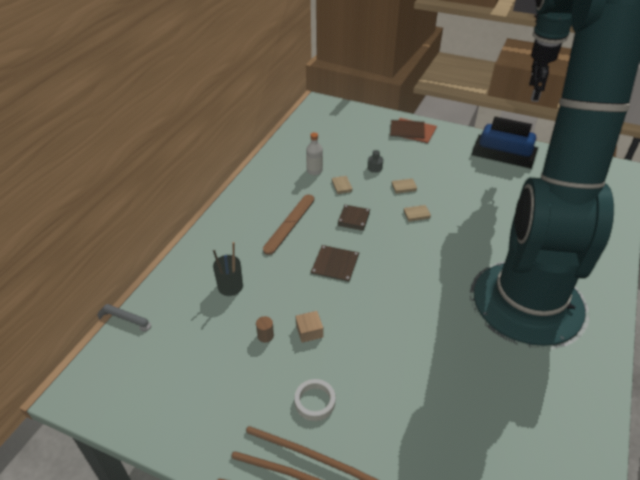

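View pics/wrist0.png

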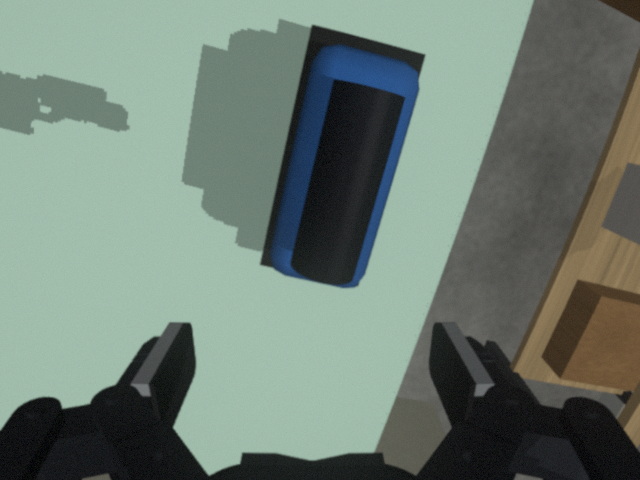

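```bash
cat > fit.py <<'E'
from h import *
from scipy.optimize import minimize
def box(a,b,h): return np.array([[sx*a/2,sy*b/2,z] for sx in(-1,1) for sy in(-1,1) for z in(0,h)])
def cyl(d,h,z0=0): return np.array([[d/2*np.cos(t),d/2*np.sin(t),z] for t in np.linspace(0,2*np.pi,32,endpoint=False) for z in(z0,z0+h)])
def slat():
    return np.array([[18*np.cos(t)/1000,(s*122+18*np.sin(t))/1000,z] for s in(-1,1) for t in np.linspace(0,2*np.pi,24) for z in(0,.012)])
S={'thick_plate':[box(.08,.08,.02)],'thin_plate':[box(.11,.11,.008)],'low_block':[box(.056,.056,.04)],'tall_post':[cyl(.042,.052)],
'slat':[slat()],'caul':[box(.07,.05,.015)],'weight':[cyl(.052,.036),cyl(.018,.014,.036),cyl(.026,.016,.05)],
'glue_bottle':[cyl(.054,.1),cyl(.02,.14)],'tape_roll':[cyl(.09,.024)],'pencil_pot':[cyl(.072,.085)]}
K=8
def sil(im,parts,p,z,x0,y0,w,h):
    c,s=np.cos(p[2]),np.sin(p[2]); m=np.zeros((h*2,w*2),np.uint8)
    for P in parts:
        Q=P@np.array([[c,s,0],[-s,c,0],[0,0,1]])+[p[0],p[1],z]
        u=(proj(im,Q)-[x0,y0]+.5)*2-.5
        hu=cv2.convexHull(u.astype(np.float32)).reshape(-1,2)
        cv2.fillConvexPoly(m,np.round(hu*16).astype(np.int32),255,cv2.LINE_AA,4)
    return m/255.
def fit(ims,masks,name,p0,z=0):
    dat=[]
    for im,mk in zip(ims,masks):
        ys,xs=np.nonzero(mk); x0,y0=xs.min()-15,ys.min()-15;w,h=xs.max()+15-x0,ys.max()+15-y0
        mm=np.zeros((h,w),np.float32); X0,Y0=max(x0,0),max(y0,0)
        sub=mk[Y0:y0+h,X0:x0+w]; mm[Y0-y0:Y0-y0+sub.shape[0],X0-x0:X0-x0+sub.shape[1]]=sub
        mm=cv2.resize(mm,(2*w,2*h),interpolation=cv2.INTER_NEAREST); dat.append((im,mm,x0,y0,w,h))
    def cost(p):
        return sum(np.abs(sil(d[0],S[name],p,z,*d[2:])-d[1]).sum()/d[1].sum() for d in dat)/len(dat)
    best=None
    round_=name in('tall_post','weight','glue_bottle','tape_roll','pencil_pot')
    for y in ([0] if round_ else np.linspace(0,np.pi,7)[:-1] if len(p0)<3 else [p0[2]]):
        s=np.array([[p0[0],p0[1],y]]+[[p0[0]+.01,p0[1],y],[p0[0],p0[1]+.01,y],[p0[0],p0[1],y+.3]])
        r=minimize(cost,[p0[0],p0[1],y],method='Nelder-Mead',options=dict(initial_simplex=s,xatol=1e-4,fatol=1e-4))
        if best is None or r.fun<best.fun: best=r
    return best.x,best.fun
E
cat > loc.py <<'E'
from fit import *
import pickle
ims={n:eyes.get_image(n) for n in('scene','side')}
out={}
for name in S:
    D={}
    for n in ims:
        r=spotter.cut_out(n,name)
        D[n]=[(d['conf'],d['mask'],onz(ims[n],[(d['extent'][0]+d['extent'][2])/2,(d['extent'][1]+d['extent'][3])/2],S[name][0][:,2].max()/2)) for d in r if d['mask'].sum()>20]
    for c,m,q in D['scene']:
        mt=[e for e in D['side'] if np.linalg.norm(e[2][:2]-q[:2])<.03]
        if mt: p,f=fit([ims['scene'],ims['side']],[m,mt[0][1]],name,q[:2])
        else: p,f=fit([ims['scene']],[m],name,q[:2])
        ps,_=fit([ims['scene']],[m],name,p)
        print(name,round(c,2),'side',bool(mt),p.round(4),'cost',round(f,3),'scene only',ps.round(4))
    for c,m,q in D['side']:
        if not any(np.linalg.norm(e[2][:2]-q[:2])<.03 for e in D['scene']): print('  side only',name,c,q)
E
python3 loc.py
```

```text
thick_plate 0.63 side True [ 0.5232 -0.1128  0.1398] cost 0.117 scene only [ 0.5222 -0.1141  0.1252]
  side only thick_plate 0.52 [ 0.68571621 -0.00879113  0.01      ]
thin_plate 0.97 side True [0.504  0.0734 0.123 ] cost 0.072 scene only [0.5039 0.0733 0.1203]
low_block 0.83 side True [0.4742 0.3135 0.6874] cost 0.096 scene only [0.4741 0.3143 0.7236]
  side only low_block 0.4 [0.37570715 0.49265032 0.02      ]
  side only tall_post 0.61 [0.56388591 0.36771411 0.026     ]
slat 0.71 side False [ 0.6882 -0.0216 -0.0556] cost 0.053 scene only [ 0.6882 -0.0216 -0.0556]
slat 0.38 side False [ 0.5854 -0.177   0.809 ] cost 0.75 scene only [ 0.5875 -0.1752  0.8348]
caul 0.94 side True [ 0.615  -0.2455  2.2218] cost 0.127 scene only [ 0.6152 -0.2464  2.2643]
caul 0.72 side True [ 0.3582 -0.2075  0.6184] cost 0.203 scene only [ 0.3585 -0.2099  0.6545]
caul 0.63 side True [ 0.4339 -0.3175  0.5804] cost 0.139 scene only [ 0.4331 -0.3194  0.5972]
  side only weight 0.62 [ 0.55767962 -0.38865658  0.018     ]
  side only weight 0.3 [0.38071064 0.48843697 0.018     ]
glue_bottle 0.56 side True [ 0.7292 -0.289   0.2336] cost 0.135 scene only [ 0.7283 -0.289   0.1639]
tape_roll 0.62 side True [0.3823 0.4831 0.1952] cost 0.599 scene only [ 0.3819  0.482  -0.0718]
  side only tape_roll 0.37 [ 0.75423483 -0.3569735   0.012     ]
pencil_pot 0.94 side False [0.7242 0.2644 0.139 ] cost 0.125 scene only [0.7242 0.2643 0.3129]
  side only pencil_pot 0.78 [0.72931623 0.23815611 0.0425    ]
  side only pencil_pot 0.47 [ 0.50735586 -0.06681676  0.0425    ]
```

carry_out(
  targets=[
    {"gripper": -1,"tx": 20,"ty": -10},
    {"tx": 35,"ty": -18},
    {"tx": 35,"ty": -18},
    {"tx": 35,"ty": -18},
    {"tx": 35,"ty": -18},
  ],
  squeeze=30,
)

```text
invalid input at $.targets[0]: expected keys gripper, tx, ty, tz, rx, ry, rz
```

carry_out(
  targets=[
    {"tx": 35,"ty": -18},
    {"tx": 35,"ty": -18},
    {"tx": 35,"ty": -18},
    {"tx": 35,"ty": -18},
    {"tx": 35,"ty": -18},
  ],
)

```text
invalid input at $.targets[0]: expected keys gripper, tx, ty, tz, rx, ry, rz
```

carry_out(
  targets=[
    {"tx": 35,"ty": -18},
    {"tx": 10,"ty": -8},
    {"tx": 0,"ty": 0},
  ],
)

```text
invalid input at $.targets[0]: expected keys gripper, tx, ty, tz, rx, ry, rz
```

All keys are required.

carry_out(
  targets=[
    {"gripper": -1,"tx": 20,"ty": -10,"tz": 0,"rx": 0,"ry": 0,"rz": 0},
    {"gripper": -1,"tx": 35,"ty": -18,"tz": 0,"rx": 0,"ry": 0,"rz": 0},
    {"gripper": -1,"tx": 35,"ty": -18,"tz": 0,"rx": 0,"ry": 0,"rz": 0},
    {"gripper": -1,"tx": 35,"ty": -18,"tz": 0,"rx": 0,"ry": 0,"rz": 0},
    {"gripper": -1,"tx": 35,"ty": -18,"tz": 0,"rx": 0,"ry": 0,"rz": 0},
  ],
  squeeze=30,
)

```text
time_s: 1.67
tool_pos: [0.2821, -0.49, 0.304]
eef_rot: [0.0, 0.993, 0.116, 0.0]
ft_force: [1.6, -0.1, -0.0]
grip_width: 0.0851
```

carry_out(
  targets=[
    {"gripper": -1,"tx": 35,"ty": -18,"tz": 0,"rx": 0,"ry": 0,"rz": 0},
    {"gripper": -1,"tx": 35,"ty": -18,"tz": 0,"rx": 0,"ry": 0,"rz": 0},
    {"gripper": -1,"tx": 35,"ty": -18,"tz": 0,"rx": 0,"ry": 0,"rz": 0},
    {"gripper": -1,"tx": 35,"ty": -18,"tz": 0,"rx": 0,"ry": 0,"rz": 0},
    {"gripper": -1,"tx": 35,"ty": -18,"tz": 0,"rx": 0,"ry": 0,"rz": 0},
  ],
)

```text
time_s: 2.08
tool_pos: [0.4317, -0.362, 0.3041]
eef_rot: [0.0, 0.993, 0.116, 0.0]
ft_force: [1.2, -1.6, -0.3]
grip_width: 0.0856
```

carry_out(
  targets=[
    {"gripper": -1,"tx": 35,"ty": -18,"tz": 0,"rx": 0,"ry": 0,"rz": 0},
    {"gripper": -1,"tx": 10,"ty": -8,"tz": 0,"rx": 0,"ry": 0,"rz": 0},
    {"gripper": -1,"tx": 0,"ty": 0,"tz": 0,"rx": 0,"ry": 0,"rz": 0},
  ],
)

```text
time_s: 2.33
tool_pos: [0.471, -0.3243, 0.3039]
eef_rot: [-0.001, 0.993, 0.119, 0.0]
ft_force: [-0.2, 0.1, 0.2]
grip_width: 0.0854
```

```bash
python3 - <<'E'
from h import *
im=snap('wrist','w1.png')
o=sensors.get_obs(); print(o['time_s'],o['tool_pos'],o['eef_rot'],o['joints'].round(2))
E
```

```text
2.3833 [ 0.46932626 -0.32632341  0.30378687] [-2.37258279e-04  9.93048556e-01  1.17705168e-01  4.66246926e-05] [ 0.72  0.33 -0.2   1.74  0.07  1.07 -0.84]
```

View pics/w1.png

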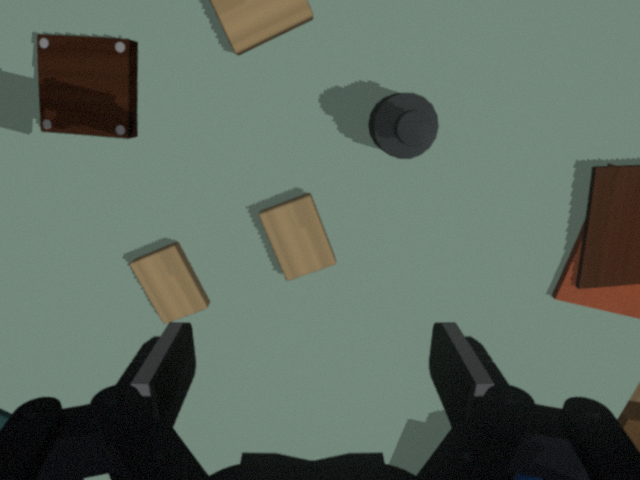

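```bash
cat > wl.py <<'E'
from fit import *
import sys
def wl(names,z={}):
    im=eyes.get_image('wrist'); o=sensors.get_obs(); print(o['time_s'],o['tool_pos'].round(4),o['eef_rot'].round(4))
    for name in names:
        for d in spotter.cut_out('wrist',name):
            m=d['mask']
            if m.sum()<50: continue
            e=d['extent']; zz=z.get(name,0)
            q=onz(im,[(e[0]+e[2])/2,(e[1]+e[3])/2],zz+S[name][0][:,2].max()/2)
            p,f=fit([im],[m],name,q[:2],zz)
            print(name,round(d['conf'],2),np.round(e).astype(int),p.round(4),'cost',round(f,3))
if __name__=='__main__': wl(sys.argv[1:])
E
python3 wl.py caul weight thick_plate
```

```text
2.4333 [ 0.4683 -0.3277  0.3038] [-0.000e+00  9.932e-01  1.166e-01 -2.000e-04]
caul 0.74 [209   0 309  54] [ 0.6155 -0.2471 -0.9144] cost 0.437
caul 0.63 [258 188 334 277] [ 0.4333 -0.3195  0.5842] cost 0.057
caul 0.62 [127 242 209 320] [ 0.3581 -0.21    0.631 ] cost 0.049
weight 0.67 [364  90 434 155] [ 0.5522 -0.3804  0.0947] cost 0.039
thick_plate 0.76 [ 33  34 136 137] [ 0.5225 -0.1145  0.1341] cost 0.042
```

carry_out(
  targets=[
    {"gripper": -1,"tx": 12,"ty": -35,"tz": 0,"rx": 0,"ry": 0,"rz": 0},
    {"gripper": -1,"tx": 12,"ty": -35,"tz": 0,"rx": 0,"ry": 0,"rz": 0},
    {"gripper": -1,"tx": 12,"ty": -35,"tz": 0,"rx": 0,"ry": 0,"rz": 0},
    {"gripper": -1,"tx": 12,"ty": -35,"tz": 0,"rx": 0,"ry": 0,"rz": 0},
    {"gripper": -1,"tx": 12,"ty": -35,"tz": 0,"rx": 0,"ry": 0,"rz": 0},
  ],
)

```text
time_s: 3.0
tool_pos: [0.4857, -0.143, 0.3041]
eef_rot: [0.0, 0.993, 0.115, 0.0]
ft_force: [1.2, 0.3, -0.9]
grip_width: 0.0853
```

carry_out(
  targets=[
    {"gripper": -1,"tx": 12,"ty": -35,"tz": 0,"rx": 0,"ry": 0,"rz": 0},
    {"gripper": -1,"tx": 12,"ty": -35,"tz": 0,"rx": 0,"ry": 0,"rz": 0},
    {"gripper": -1,"tx": 12,"ty": -35,"tz": 0,"rx": 0,"ry": 0,"rz": 0},
    {"gripper": -1,"tx": 10,"ty": -30,"tz": 0,"rx": 0,"ry": 0,"rz": 0},
    {"gripper": -1,"tx": 0,"ty": 0,"tz": 0,"rx": 0,"ry": 0,"rz": 0},
  ],
)

```text
time_s: 3.42
tool_pos: [0.4999, 0.0035, 0.3043]
eef_rot: [-0.001, 0.993, 0.119, 0.001]
ft_force: [-0.1, 0.7, 0.3]
grip_width: 0.0853
```

```bash
python3 - <<'E'
from wl import *
wl(['thick_plate','thin_plate','slat','low_block'])
snap('wrist','w2.png')
E
```

```text
3.4667 [0.4999 0.0005 0.3041] [-3.000e-04  9.930e-01  1.178e-01  3.000e-04]
thick_plate 0.75 [394 157 504 258] [ 0.5234 -0.1157  0.1264] cost 0.022
thin_plate 0.98 [172 109 306 240] [0.504  0.0732 1.6931] cost 0.027
slat 0.87 [374   0 557  58] [ 0.6963 -0.2008  3.283 ] cost 0.472
low_block 0.77 [  1 123  24 181] [ 0.5323  0.3448 -1.0764] cost 1.0
```

View pics/w2.png

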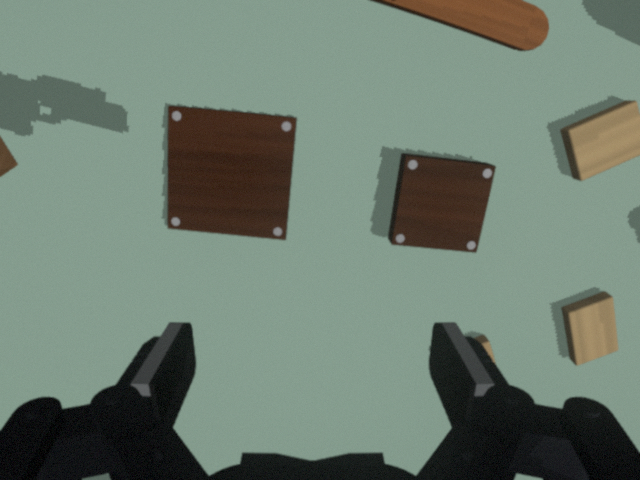

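```bash
cat > wl.py <<'E'
from fit import *
import sys
def refine(img,m,k=11):
    kk=np.ones((k,k),np.uint8); m8=m.astype(np.uint8)
    g=np.full(m.shape,cv2.GC_BGD,np.uint8)
    g[cv2.dilate(m8,kk)>0]=cv2.GC_PR_BGD; g[m8>0]=cv2.GC_PR_FGD; g[cv2.erode(m8,kk)>0]=cv2.GC_FGD
    far=cv2.dilate(m8,np.ones((61,61),np.uint8))==0
    ys,xs=np.nonzero(~far); y0,y1,x0,x1=ys.min(),ys.max()+1,xs.min(),xs.max()+1
    gg=g[y0:y1,x0:x1].copy(); cv2.grabCut(img[y0:y1,x0:x1].copy(),gg,None,np.zeros((1,65)),np.zeros((1,65)),6,cv2.GC_INIT_WITH_MASK)
    r=np.zeros(m.shape,bool); r[y0:y1,x0:x1]=(gg==1)|(gg==3); return r
def wl(names,z={},cam='wrist',pic=None,k=11):
    im=eyes.get_image(cam); o=sensors.get_obs(); print(o['time_s'],o['tool_pos'].round(4),o['eef_rot'].round(4))
    vis=im['color'].copy()
    for name in names:
        for d in spotter.cut_out(cam,name):
            m=d['mask']
            if m.sum()<50: continue
            e=d['extent']; zz=z.get(name,0)
            m2=refine(im['color'],m,k)
            q=onz(im,[(e[0]+e[2])/2,(e[1]+e[3])/2],zz+S[name][0][:,2].max()/2)
            p,f=fit([im],[m2],name,q[:2],zz)
            print(name,round(d['conf'],2),np.round(e).astype(int),p.round(4),'cost',round(f,3))
            s=sil(im,S[name],p,zz,0,0,640,480)[::2,::2]>.5
            c,_=cv2.findContours(s.astype(np.uint8),0,1); cv2.drawContours(vis,c,-1,(0,255,255),1)
    if pic: cv2.imwrite('pics/'+pic,vis)
if __name__=='__main__': wl(sys.argv[2:],pic=sys.argv[1])
E
python3 wl.py w2b.png thick_plate thin_plate
```

```text
3.7667 [ 0.4998 -0.0029  0.3038] [ 1.000e-04  9.934e-01  1.151e-01 -1.000e-04]
thick_plate 0.74 [388 156 494 254] [ 0.5229 -0.1156  0.1305] cost 0.027
thick_plate 0.54 [564 290 616 365] [ 0.4372 -0.3377  2.1705] cost 0.617
thin_plate 0.64 [166 106 300 241] [0.5041 0.0733 0.1307] cost 0.018
thin_plate 0.51 [  0 137  18 179] [0.4744 0.2799 0.    ] cost 7.139
```

View pics/w2b.png

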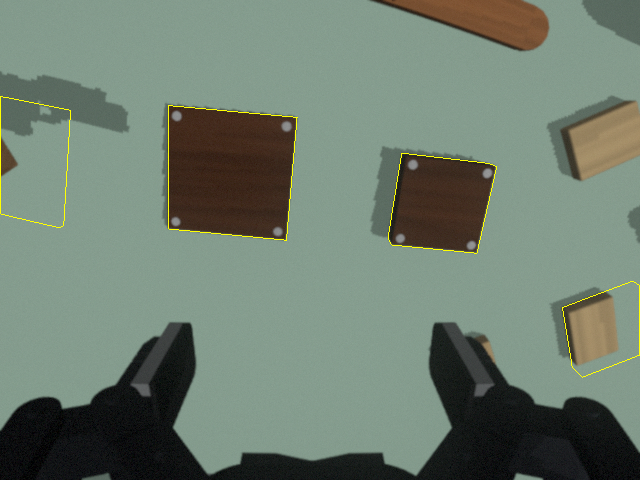

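carry_out(
  targets=[
    {"gripper": -1,"tx": 8,"ty": -35,"tz": 0,"rx": 0,"ry": 0,"rz": 0},
    {"gripper": -1,"tx": 8,"ty": -35,"tz": 0,"rx": 0,"ry": 0,"rz": 0},
    {"gripper": -1,"tx": 8,"ty": -35,"tz": 0,"rx": 0,"ry": 0,"rz": 0},
    {"gripper": -1,"tx": 8,"ty": -35,"tz": 0,"rx": 0,"ry": 0,"rz": 0},
    {"gripper": -1,"tx": 8,"ty": -35,"tz": 0,"rx": 0,"ry": 0,"rz": 0},
  ],
)

```text
time_s: 4.28
tool_pos: [0.4983, 0.179, 0.3041]
eef_rot: [-0.0, 0.993, 0.116, 0.0]
ft_force: [0.5, -1.2, 0.6]
grip_width: 0.0854
```

carry_out(
  targets=[
    {"gripper": -1,"tx": 8,"ty": -35,"tz": 0,"rx": 0,"ry": 0,"rz": 0},
    {"gripper": -1,"tx": 8,"ty": -35,"tz": 0,"rx": 0,"ry": 0,"rz": 0},
    {"gripper": -1,"tx": 8,"ty": -35,"tz": 0,"rx": 0,"ry": 0,"rz": 0},
    {"gripper": -1,"tx": 8,"ty": -33,"tz": 0,"rx": 0,"ry": 0,"rz": 0},
    {"gripper": -1,"tx": 0,"ty": 0,"tz": 0,"rx": 0,"ry": 0,"rz": 0},
  ],
)

```text
time_s: 4.7
tool_pos: [0.4961, 0.3255, 0.3038]
eef_rot: [-0.002, 0.993, 0.119, -0.0]
ft_force: [-0.1, 1.1, 0.1]
grip_width: 0.0852
```

```bash
python3 wl.py w3.png low_block tall_post pencil_pot
```

```text
4.75 [0.4968 0.3225 0.3036] [-8.000e-04  9.930e-01  1.182e-01 -4.000e-04]
low_block 0.9 [284 186 366 273] [0.4736 0.3105 0.6694] cost 0.057
tall_post 0.87 [257  83 310 140] [0.5658 0.3655 0.1278] cost 0.045
```

View pics/w3.png

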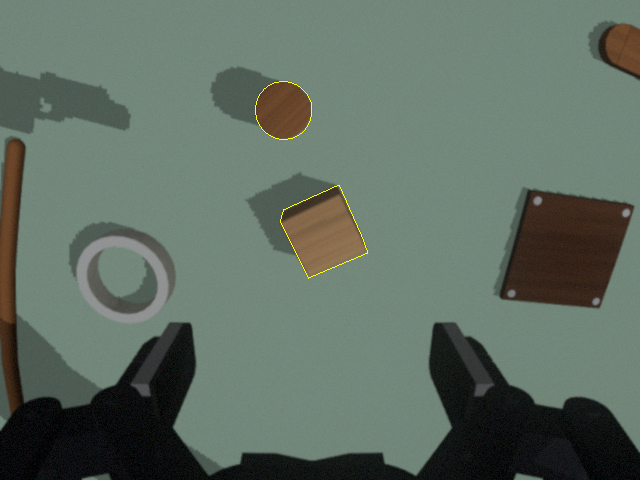

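carry_out(
  targets=[
    {"gripper": -1,"tx": 0,"ty": 0,"tz": 0,"rx": 0,"ry": 0,"rz": -0.109},
    {"gripper": -1,"tx": 0,"ty": 0,"tz": 0,"rx": 0,"ry": 0,"rz": -0.109},
    {"gripper": -1,"tx": 0,"ty": 0,"tz": 0,"rx": 0,"ry": 0,"rz": -0.109},
    {"gripper": -1,"tx": 0,"ty": 0,"tz": 0,"rx": 0,"ry": 0,"rz": -0.109},
    {"gripper": -1,"tx": -25,"ty": -5,"tz": 20,"rx": 0,"ry": 0,"rz": 0},
  ],
)

```text
time_s: 5.32
tool_pos: [0.4785, 0.3079, 0.2863]
eef_rot: [-0.001, 0.944, 0.33, 0.003]
ft_force: [0.4, 0.9, -0.4]
grip_width: 0.0856
```

carry_out(
  targets=[
    {"gripper": -1,"tx": 0,"ty": 0,"tz": 40,"rx": 0,"ry": 0,"rz": 0},
    {"gripper": -1,"tx": 0,"ty": 0,"tz": 40,"rx": 0,"ry": 0,"rz": 0},
    {"gripper": -1,"tx": 0,"ty": 0,"tz": 40,"rx": 0,"ry": 0,"rz": 0},
    {"gripper": -1,"tx": 0,"ty": 0,"tz": 25,"rx": 0,"ry": 0,"rz": 0},
    {"gripper": -1,"tx": 0,"ty": 0,"tz": 0,"rx": 0,"ry": 0,"rz": 0},
  ],
)

```text
time_s: 5.73
tool_pos: [0.4738, 0.3051, 0.1345]
eef_rot: [0.001, 0.945, 0.327, -0.003]
ft_force: [-0.5, -1.1, -0.4]
grip_width: 0.0855
```

```bash
cat >> h.py <<'E'
def yaw(o): q=o['eef_rot']; return 2*np.arctan2(q[2],q[1])
def to(x,y,z,yw=None):
    o=sensors.get_obs(); p=o['tool_pos']; a=yaw(o); b=a if yw is None else yw
    rz=-((b-a+np.pi/2)%np.pi-np.pi/2); b=a-rz
    d=np.array([x,y,z])-p; 
    print('t',o['time_s'],'pos',p.round(4),'yaw',round(a,4),'w',round(o['grip_width'],4),'j7',o['joints'][6].round(2))
    for nm,e in(('shift-then-turn',a),('turn-then-shift',b)):
        c,s=np.cos(e),np.sin(e); print(nm,'tx %.1f ty %.1f tz %.1f'%tuple(1000*np.array([c*d[0]+s*d[1],s*d[0]-c*d[1],-d[2]])),'rz %.4f'%rz)
E
python3 -c "
from h import *
to(.4736,.3105,.080,.669);im=snap('wrist','w4.png')"
```

```text
t 5.7333 pos [0.4738 0.3051 0.1345] yaw 0.667 w 0.0855 j7 -1.87
shift-then-turn tx 3.2 ty -4.4 tz 54.5 rz -0.0020
turn-then-shift tx 3.2 ty -4.4 tz 54.5 rz -0.0020
```

View pics/w4.png

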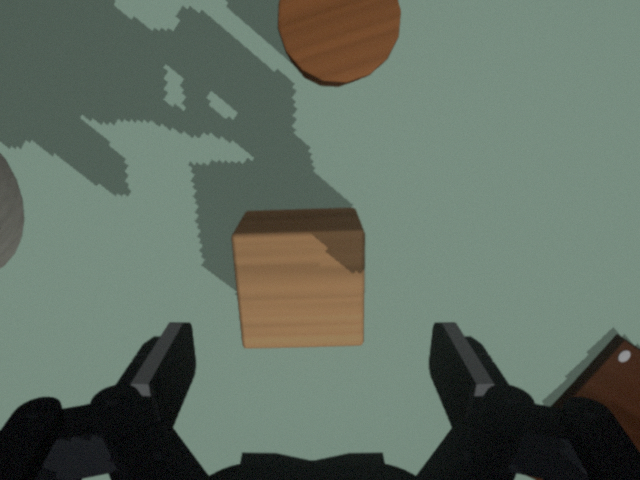

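carry_out(
  targets=[
    {"gripper": -1,"tx": 3,"ty": -4.5,"tz": 25,"rx": 0,"ry": 0,"rz": 0},
    {"gripper": -1,"tx": 0,"ty": 0,"tz": 29,"rx": 0,"ry": 0,"rz": 0},
    {"gripper": 1,"tx": 0,"ty": 0,"tz": 0,"rx": 0,"ry": 0,"rz": 0},
    {"gripper": 1,"tx": 0,"ty": 0,"tz": 0,"rx": 0,"ry": 0,"rz": 0},
    {"gripper": 1,"tx": 0,"ty": 0,"tz": 0,"rx": 0,"ry": 0,"rz": 0},
  ],
  squeeze=30,
)

```text
time_s: 6.2
tool_pos: [0.4756, 0.3136, 0.0875]
eef_rot: [-0.0, 0.945, 0.328, 0.001]
ft_force: [1.0, 1.1, -1.7]
grip_width: 0.0557
```

carry_out(
  targets=[
    {"gripper": 1,"tx": 0,"ty": 0,"tz": 0,"rx": 0,"ry": 0,"rz": 0},
    {"gripper": 1,"tx": 0,"ty": 0,"tz": 0,"rx": 0,"ry": 0,"rz": 0},
    {"gripper": 1,"tx": 0,"ty": 0,"tz": 0,"rx": 0,"ry": 0,"rz": 0},
  ],
)

```text
time_s: 6.45
tool_pos: [0.4756, 0.3137, 0.0874]
eef_rot: [-0.0, 0.945, 0.328, 0.002]
ft_force: [-1.7, -2.7, 14.1]
grip_width: 0.0556
```

carry_out(
  targets=[
    {"gripper": 1,"tx": 0,"ty": 0,"tz": -25,"rx": 0,"ry": 0,"rz": 0},
    {"gripper": 1,"tx": 0,"ty": 0,"tz": -30,"rx": 0,"ry": 0,"rz": 0.1},
    {"gripper": 1,"tx": 0,"ty": 0,"tz": -20,"rx": 0,"ry": 0,"rz": 0.11},
    {"gripper": 1,"tx": 0,"ty": 0,"tz": 0,"rx": 0,"ry": 0,"rz": 0.11},
    {"gripper": 1,"tx": 0,"ty": 0,"tz": 0,"rx": 0,"ry": 0,"rz": 0.11},
  ],
)

```text
time_s: 6.87
tool_pos: [0.4755, 0.3136, 0.163]
eef_rot: [-0.001, 0.993, 0.116, 0.002]
ft_force: [-0.4, 0.8, -0.6]
grip_width: 0.056
```

carry_out(
  targets=[
    {"gripper": 1,"tx": 0,"ty": 0,"tz": 0,"rx": 0,"ry": 0,"rz": 0.11},
    {"gripper": 1,"tx": 0,"ty": 0,"tz": 0,"rx": 0,"ry": 0,"rz": 0},
  ],
)

```text
time_s: 7.03
tool_pos: [0.4749, 0.3135, 0.1616]
eef_rot: [-0.0, 0.998, 0.062, 0.001]
ft_force: [0.2, -0.6, -0.8]
grip_width: 0.0556
```

```bash
python3 -c "
from h import *
to(.5264,-.1151,.150,.130);im=snap('wrist','w5.png');print(sensors.get_obs()['ft_force'])"
```

```text
t 7.0333 pos [0.4749 0.3135 0.1616] yaw 0.1231 w 0.0556 j7 -2.33
shift-then-turn tx -1.5 ty 431.7 tz 11.6 rz -0.0069
turn-then-shift tx -4.5 ty 431.7 tz 11.6 rz -0.0069
[ 0.04941056  0.16361412 -0.29056289]
```

View pics/w5.png

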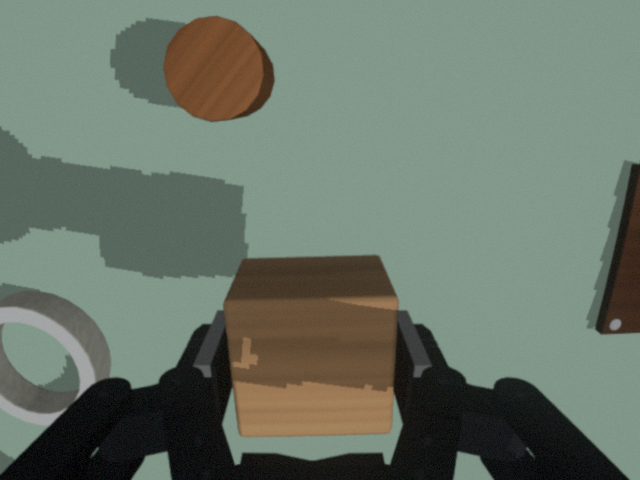

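```bash
python3 -c "
from h import *
im=eyes.get_image('wrist'); o=sensors.get_obs();p=o['tool_pos'];print(p,yaw(o));a=yaw(o)
P=np.array([onz(im,q,p[2]-.0874+.04) for q in [(229,308),(396,303),(391,433),(239,437)]])
d=P-p; print(np.c_[np.cos(a)*d[:,0]+np.sin(a)*d[:,1],np.sin(a)*d[:,0]-np.cos(a)*d[:,1]].round(4), P.mean(0))
"
```

```text
[0.47474004 0.31347882 0.16098557] 0.1327887189674356
[[ 0.0215 -0.0262]
 [ 0.0232  0.0266]
 [-0.0297  0.0287]
 [-0.0315 -0.0266]] [0.47074737 0.31233844 0.11358557]
```

carry_out(
  targets=[
    {"gripper": 1,"tx": 0,"ty": 20,"tz": 0,"rx": 0,"ry": 0,"rz": 0},
    {"gripper": 1,"tx": 0,"ty": 38,"tz": 0,"rx": 0,"ry": 0,"rz": 0},
    {"gripper": 1,"tx": 0,"ty": 38,"tz": 0,"rx": 0,"ry": 0,"rz": 0},
    {"gripper": 1,"tx": 0,"ty": 38,"tz": 0,"rx": 0,"ry": 0,"rz": 0},
    {"gripper": 1,"tx": 0,"ty": 38,"tz": 0,"rx": 0,"ry": 0,"rz": 0},
  ],
)

```text
time_s: 7.55
tool_pos: [0.4966, 0.141, 0.1603]
eef_rot: [-0.0, 0.998, 0.067, 0.0]
ft_force: [1.1, 0.0, -1.5]
grip_width: 0.0558
```

carry_out(
  targets=[
    {"gripper": 1,"tx": 0,"ty": 38,"tz": 0,"rx": 0,"ry": 0,"rz": 0},
    {"gripper": 1,"tx": 0,"ty": 38,"tz": 0,"rx": 0,"ry": 0,"rz": 0},
    {"gripper": 1,"tx": 0,"ty": 38,"tz": 0,"rx": 0,"ry": 0,"rz": 0},
    {"gripper": 1,"tx": 0,"ty": 38,"tz": 0,"rx": 0,"ry": 0,"rz": 0},
    {"gripper": 1,"tx": 0,"ty": 38,"tz": 0,"rx": 0,"ry": 0,"rz": 0},
  ],
)

```text
time_s: 7.97
tool_pos: [0.5211, -0.0477, 0.1604]
eef_rot: [-0.0, 0.998, 0.066, 0.0]
ft_force: [0.9, 0.2, -1.0]
grip_width: 0.0555
```

carry_out(
  targets=[
    {"gripper": 1,"tx": 0,"ty": 38,"tz": 0,"rx": 0,"ry": 0,"rz": 0},
    {"gripper": 1,"tx": 0,"ty": 28,"tz": 0,"rx": 0,"ry": 0,"rz": 0},
    {"gripper": 1,"tx": 0,"ty": 4,"tz": 12,"rx": 0,"ry": 0,"rz": 0},
    {"gripper": 1,"tx": 0,"ty": 0,"tz": 0,"rx": 0,"ry": 0,"rz": 0},
    {"gripper": 1,"tx": 0,"ty": 0,"tz": 0,"rx": 0,"ry": 0,"rz": 0},
  ],
)

```text
time_s: 8.38
tool_pos: [0.5297, -0.1145, 0.1477]
eef_rot: [-0.001, 0.998, 0.066, -0.001]
ft_force: [-0.7, -0.5, 0.3]
grip_width: 0.0556
```

```bash
python3 -c "
from h import *
to(.5269,-.1151,.1075,.130);im=snap('wrist','w6.png');print(sensors.get_obs()['ft_force'])"
```

```text
t 8.3833 pos [ 0.5297 -0.1145  0.1477] yaw 0.1312 w 0.0556 j7 -1.5
shift-then-turn tx -2.9 ty 0.3 tz 40.2 rz 0.0012
turn-then-shift tx -2.9 ty 0.3 tz 40.2 rz 0.0012
[ 0.78618809  0.48751175 -0.83410281]
```

View pics/w6.png

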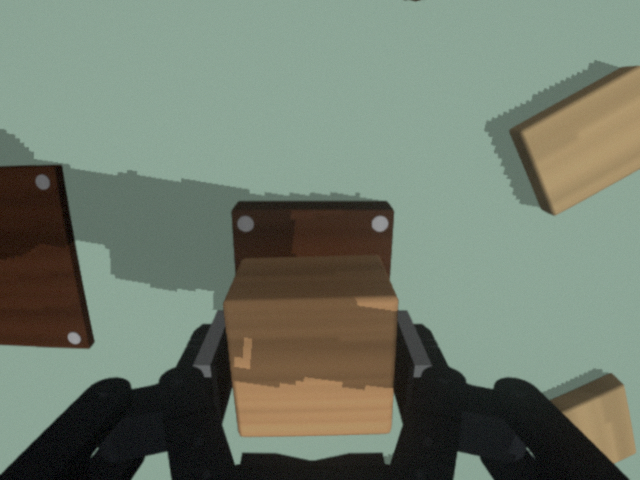

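carry_out(
  targets=[
    {"gripper": 1,"tx": -3,"ty": 0,"tz": 18,"rx": 0,"ry": 0,"rz": 0},
    {"gripper": 1,"tx": 0,"ty": 0,"tz": 16,"rx": 0,"ry": 0,"rz": 0},
    {"gripper": 1,"tx": 0,"ty": 0,"tz": 2,"rx": 0,"ry": 0,"rz": 0},
    {"gripper": 1,"tx": 0,"ty": 0,"tz": 1,"rx": 0,"ry": 0,"rz": 0},
    {"gripper": 1,"tx": 0,"ty": 0,"tz": 0,"rx": 0,"ry": 0,"rz": 0},
  ],
)

```text
time_s: 8.85
tool_pos: [0.5275, -0.1147, 0.1116]
eef_rot: [-0.0, 0.998, 0.065, 0.0]
ft_force: [-0.1, 0.7, -0.8]
grip_width: 0.0555
```

carry_out(
  targets=[
    {"gripper": 1,"tx": 0,"ty": 0,"tz": 1,"rx": 0,"ry": 0,"rz": 0},
    {"gripper": 1,"tx": 0,"ty": 0,"tz": 1,"rx": 0,"ry": 0,"rz": 0},
    {"gripper": 1,"tx": 0,"ty": 0,"tz": 0,"rx": 0,"ry": 0,"rz": 0},
  ],
)

```text
time_s: 9.1
tool_pos: [0.5273, -0.1155, 0.1093]
eef_rot: [0.0, 0.998, 0.064, 0.0]
ft_force: [-0.8, -0.3, -1.5]
grip_width: 0.0557
```

```bash
python3 -c "
from h import *
to(.5269,-.1151,.1075,.130);print(sensors.get_obs()['ft_force'])"
```

```text
t 9.1 pos [ 0.5273 -0.1155  0.1093] yaw 0.129 w 0.0557 j7 -1.52
shift-then-turn tx -0.3 ty -0.4 tz 1.8 rz -0.0010
turn-then-shift tx -0.3 ty -0.4 tz 1.8 rz -0.0010
[-0.84907429 -0.33382264 -1.49197242]
```

carry_out(
  targets=[
    {"gripper": 1,"tx": 0,"ty": 0,"tz": 1,"rx": 0,"ry": 0,"rz": 0},
    {"gripper": 1,"tx": 0,"ty": 0,"tz": 0.7,"rx": 0,"ry": 0,"rz": 0},
    {"gripper": 1,"tx": 0,"ty": 0,"tz": 0,"rx": 0,"ry": 0,"rz": 0},
  ],
)

```text
time_s: 9.35
tool_pos: [0.5272, -0.1156, 0.1074]
eef_rot: [0.0, 0.998, 0.064, 0.0]
ft_force: [-2.7, -0.4, 4.0]
grip_width: 0.0559
```

carry_out(
  targets=[
    {"gripper": 1,"tx": 0,"ty": 0,"tz": 0.5,"rx": 0,"ry": 0,"rz": 0},
    {"gripper": 1,"tx": 0,"ty": 0,"tz": 0,"rx": 0,"ry": 0,"rz": 0},
  ],
)

```text
time_s: 9.52
tool_pos: [0.5272, -0.1155, 0.1074]
eef_rot: [0.0, 0.998, 0.064, 0.0]
ft_force: [-6.2, 0.5, 15.9]
grip_width: 0.0557
```

carry_out(
  targets=[
    {"gripper": -1,"tx": 0,"ty": 0,"tz": 0,"rx": 0,"ry": 0,"rz": 0},
    {"gripper": -1,"tx": 0,"ty": 0,"tz": 0,"rx": 0,"ry": 0,"rz": 0},
    {"gripper": -1,"tx": 0,"ty": 0,"tz": 0,"rx": 0,"ry": 0,"rz": 0},
    {"gripper": -1,"tx": 0,"ty": 0,"tz": -20,"rx": 0,"ry": 0,"rz": 0},
    {"gripper": -1,"tx": 0,"ty": 0,"tz": -40,"rx": 0,"ry": 0,"rz": 0},
  ],
)

```text
time_s: 9.93
tool_pos: [0.5252, -0.1151, 0.1639]
eef_rot: [-0.001, 0.998, 0.064, -0.003]
ft_force: [-0.3, 0.1, 0.1]
grip_width: 0.0852
```

carry_out(
  targets=[
    {"gripper": -1,"tx": 0,"ty": 0,"tz": -40,"rx": 0,"ry": 0,"rz": 0},
    {"gripper": -1,"tx": 0,"ty": 0,"tz": -40,"rx": 0,"ry": 0,"rz": 0},
    {"gripper": -1,"tx": 0,"ty": 0,"tz": -30,"rx": 0,"ry": 0,"rz": 0},
    {"gripper": -1,"tx": 0,"ty": 0,"tz": 0,"rx": 0,"ry": 0,"rz": 0},
    {"gripper": -1,"tx": 0,"ty": 0,"tz": 0,"rx": 0,"ry": 0,"rz": 0},
  ],
)

```text
time_s: 10.35
tool_pos: [0.5276, -0.1157, 0.2782]
eef_rot: [0.001, 0.998, 0.064, 0.001]
ft_force: [0.7, -0.7, -1.0]
grip_width: 0.0853
```

```bash
python3 -c "
from wl import *
wl(['low_block','thin_plate','slat'],{'low_block':.02},pic='w7.png')
to(.5658,.3655,.28,.13)"
```

```text
10.4 [ 0.5269 -0.1157  0.2767] [2.000e-04 9.979e-01 6.420e-02 2.000e-04]
low_block 0.76 [274 182 351 262] [ 0.5238 -0.1162  1.7277] cost 0.053
thin_plate 0.61 [ 20 142 160 268] [0.5038 0.0743 0.1243] cost 0.019
slat 0.92 [159   0 398  37] [ 0.7613 -0.0488 -0.7348] cost 0.831
slat 0.5 [577 191 637 256] [ 0.5211 -0.4067  2.0278] cost 0.649
t 10.55 pos [ 0.5267 -0.1155  0.2754] yaw 0.1289 w 0.0852 j7 -1.42
shift-then-turn tx 100.6 ty -472.0 tz -4.6 rz -0.0011
turn-then-shift tx 101.2 ty -471.8 tz -4.6 rz -0.0011
```

View pics/w7.png

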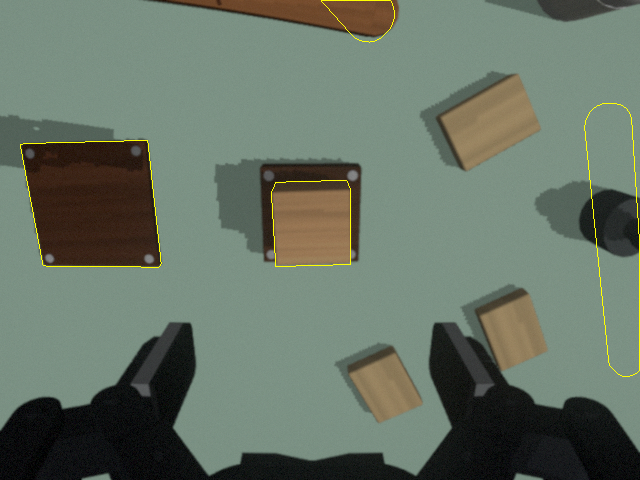

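carry_out(
  targets=[
    {"gripper": -1,"tx": 8,"ty": -38,"tz": 0,"rx": 0,"ry": 0,"rz": 0},
    {"gripper": -1,"tx": 8,"ty": -39,"tz": 0,"rx": 0,"ry": 0,"rz": 0},
    {"gripper": -1,"tx": 8,"ty": -39,"tz": 0,"rx": 0,"ry": 0,"rz": 0},
    {"gripper": -1,"tx": 8,"ty": -39,"tz": 0,"rx": 0,"ry": 0,"rz": 0},
    {"gripper": -1,"tx": 8,"ty": -39,"tz": 0,"rx": 0,"ry": 0,"rz": 0},
  ],
)

```text
time_s: 10.97
tool_pos: [0.5413, 0.0838, 0.2757]
eef_rot: [-0.0, 0.998, 0.064, -0.001]
ft_force: [1.0, 0.8, 0.8]
grip_width: 0.0853
```

carry_out(
  targets=[
    {"gripper": -1,"tx": 8,"ty": -39,"tz": 0,"rx": 0,"ry": 0,"rz": 0},
    {"gripper": -1,"tx": 8,"ty": -39,"tz": 0,"rx": 0,"ry": 0,"rz": 0},
    {"gripper": -1,"tx": 8,"ty": -39,"tz": 0,"rx": 0,"ry": 0,"rz": 0},
    {"gripper": -1,"tx": 8,"ty": -39,"tz": 0,"rx": 0,"ry": 0,"rz": 0},
    {"gripper": -1,"tx": 8,"ty": -39,"tz": 0,"rx": 0,"ry": 0,"rz": 0},
  ],
)

```text
time_s: 11.38
tool_pos: [0.556, 0.2824, 0.2754]
eef_rot: [0.0, 0.998, 0.064, -0.001]
ft_force: [0.2, -0.4, 0.6]
grip_width: 0.0852
```

carry_out(
  targets=[
    {"gripper": -1,"tx": 10,"ty": -39,"tz": 0,"rx": 0,"ry": 0,"rz": 0},
    {"gripper": -1,"tx": 11,"ty": -35,"tz": 0,"rx": 0,"ry": 0,"rz": 0},
    {"gripper": -1,"tx": 0,"ty": -9,"tz": 40,"rx": 0,"ry": 0,"rz": 0},
    {"gripper": -1,"tx": 0,"ty": 0,"tz": 40,"rx": 0,"ry": 0,"rz": 0},
    {"gripper": -1,"tx": 0,"ty": 0,"tz": 0,"rx": 0,"ry": 0,"rz": 0},
  ],
)

```text
time_s: 11.8
tool_pos: [0.5635, 0.3644, 0.188]
eef_rot: [0.003, 0.998, 0.065, -0.005]
ft_force: [-0.9, -1.4, -1.6]
grip_width: 0.0855
```

```bash
python3 -c "
from wl import *
wl(['tall_post'],pic='w8.png')
to(.5658,.3655,.09,.13)"
```

```text
11.85 [0.5649 0.3645 0.1923] [ 0.0019  0.9979  0.0647 -0.0037]
tall_post 0.74 [272 200 350 296] [0.5658 0.3655 0.1321] cost 0.06
t 11.9 pos [0.5662 0.365  0.1957] yaw 0.1287 w 0.0852 j7 -2.32
shift-then-turn tx -0.4 ty -0.6 tz 105.7 rz -0.0013
turn-then-shift tx -0.3 ty -0.6 tz 105.7 rz -0.0013
```

View pics/w8.png

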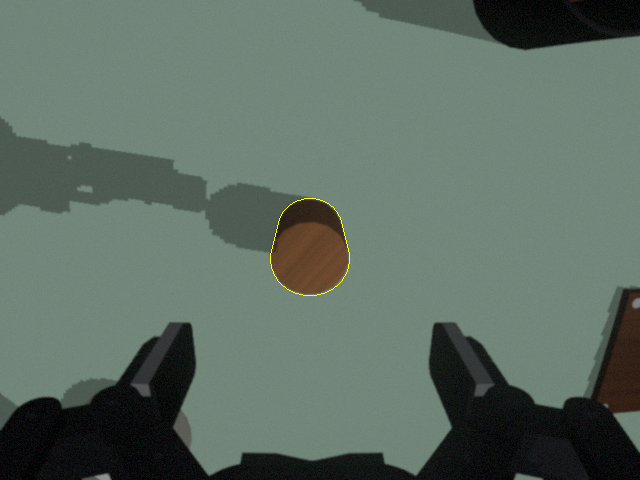

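carry_out(
  targets=[
    {"gripper": -1,"tx": 0,"ty": 0,"tz": 40,"rx": 0,"ry": 0,"rz": 0},
    {"gripper": -1,"tx": 0,"ty": 0,"tz": 40,"rx": 0,"ry": 0,"rz": 0},
    {"gripper": -1,"tx": 0,"ty": 0,"tz": 26,"rx": 0,"ry": 0,"rz": 0},
    {"gripper": -1,"tx": 0,"ty": 0,"tz": 0,"rx": 0,"ry": 0,"rz": 0},
    {"gripper": 1,"tx": 0,"ty": 0,"tz": 0,"rx": 0,"ry": 0,"rz": 0},
  ],
)

```text
time_s: 12.32
tool_pos: [0.5675, 0.3656, 0.0926]
eef_rot: [-0.0, 0.998, 0.064, 0.0]
ft_force: [0.1, -0.4, 1.3]
grip_width: 0.0754
```

carry_out(
  targets=[
    {"gripper": 1,"tx": 0,"ty": 0,"tz": 0,"rx": 0,"ry": 0,"rz": 0},
    {"gripper": 1,"tx": 0,"ty": 0,"tz": 0,"rx": 0,"ry": 0,"rz": 0},
    {"gripper": 1,"tx": 0,"ty": 0,"tz": 0,"rx": 0,"ry": 0,"rz": 0},
    {"gripper": 1,"tx": 0,"ty": 0,"tz": 0,"rx": 0,"ry": 0,"rz": 0},
  ],
)

```text
time_s: 12.65
tool_pos: [0.5677, 0.3661, 0.0935]
eef_rot: [-0.001, 0.998, 0.064, 0.002]
ft_force: [-1.6, -3.6, 16.1]
grip_width: 0.0413
```

```bash
python3 -c "
from h import *
to(.5041,.0733,.16,.13)"
```

```text
t 12.65 pos [0.5677 0.3661 0.0935] yaw 0.1285 w 0.0413 j7 -2.37
shift-then-turn tx -100.6 ty 282.2 tz -66.5 rz -0.0015
turn-then-shift tx -101.0 ty 282.1 tz -66.5 rz -0.0015
```

carry_out(
  targets=[
    {"gripper": 1,"tx": 0,"ty": 0,"tz": -20,"rx": 0,"ry": 0,"rz": 0},
    {"gripper": 1,"tx": 0,"ty": 0,"tz": -30,"rx": 0,"ry": 0,"rz": 0},
    {"gripper": 1,"tx": -12,"ty": 34,"tz": 0,"rx": 0,"ry": 0,"rz": 0},
    {"gripper": 1,"tx": -12,"ty": 34,"tz": 0,"rx": 0,"ry": 0,"rz": 0},
    {"gripper": 1,"tx": -12,"ty": 34,"tz": 0,"rx": 0,"ry": 0,"rz": 0},
  ],
)

```text
time_s: 13.07
tool_pos: [0.5439, 0.259, 0.1424]
eef_rot: [-0.0, 0.998, 0.065, 0.001]
ft_force: [1.2, 0.3, -1.2]
grip_width: 0.0412
```

carry_out(
  targets=[
    {"gripper": 1,"tx": -12,"ty": 34,"tz": 0,"rx": 0,"ry": 0,"rz": 0},
    {"gripper": 1,"tx": -12,"ty": 34,"tz": 0,"rx": 0,"ry": 0,"rz": 0},
    {"gripper": 1,"tx": -12,"ty": 34,"tz": 0,"rx": 0,"ry": 0,"rz": 0},
    {"gripper": 1,"tx": -12,"ty": 34,"tz": 0,"rx": 0,"ry": 0,"rz": 0},
    {"gripper": 1,"tx": -12,"ty": 34,"tz": 0,"rx": 0,"ry": 0,"rz": 0},
  ],
)

```text
time_s: 13.48
tool_pos: [0.5062, 0.0819, 0.142]
eef_rot: [0.0, 0.998, 0.064, 0.001]
ft_force: [0.7, 0.2, -0.5]
grip_width: 0.0412
```

carry_out(
  targets=[
    {"gripper": 1,"tx": -3,"ty": 10,"tz": 0,"rx": 0,"ry": 0,"rz": 0},
    {"gripper": 1,"tx": 0,"ty": 0,"tz": 0,"rx": 0,"ry": 0,"rz": 0},
    {"gripper": 1,"tx": 0,"ty": 0,"tz": 0,"rx": 0,"ry": 0,"rz": 0},
  ],
)

```text
time_s: 13.73
tool_pos: [0.5052, 0.0729, 0.1418]
eef_rot: [0.0, 0.998, 0.064, 0.001]
ft_force: [-0.4, 0.5, 0.0]
grip_width: 0.041
```

```bash
python3 -c "
from h import *
im=snap('wrist','w9.png');to(.5059,.0736,.1015,.13)"
```

```text
t 13.7833 pos [0.5052 0.0738 0.1416] yaw 0.129 w 0.041 j7 -1.95
shift-then-turn tx 0.6 ty 0.3 tz 40.1 rz -0.0010
turn-then-shift tx 0.6 ty 0.3 tz 40.1 rz -0.0010
```

View pics/w9.png

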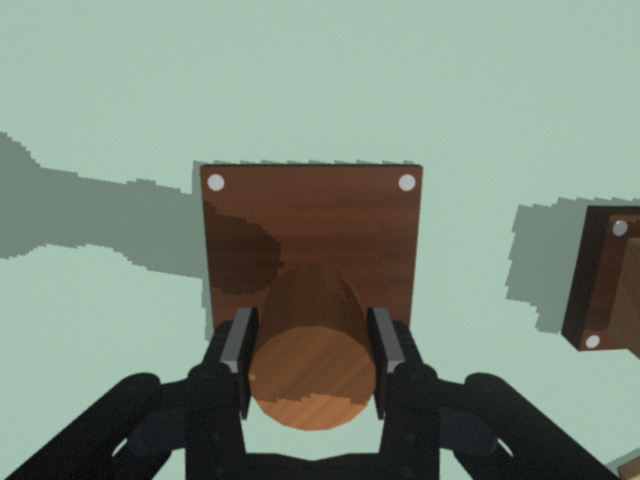

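carry_out(
  targets=[
    {"gripper": 1,"tx": 0.5,"ty": 0,"tz": 20,"rx": 0,"ry": 0,"rz": 0},
    {"gripper": 1,"tx": 0,"ty": 0,"tz": 16,"rx": 0,"ry": 0,"rz": 0},
    {"gripper": 1,"tx": 0,"ty": 0,"tz": 2,"rx": 0,"ry": 0,"rz": 0},
    {"gripper": 1,"tx": 0,"ty": 0,"tz": 1,"rx": 0,"ry": 0,"rz": 0},
    {"gripper": 1,"tx": 0,"ty": 0,"tz": 0,"rx": 0,"ry": 0,"rz": 0},
  ],
)

```text
time_s: 14.2
tool_pos: [0.5053, 0.0745, 0.1019]
eef_rot: [-0.0, 0.998, 0.065, -0.0]
ft_force: [-0.2, 0.2, 0.0]
grip_width: 0.0413
```

carry_out(
  targets=[
    {"gripper": 1,"tx": 0,"ty": 0,"tz": 0.5,"rx": 0,"ry": 0,"rz": 0},
    {"gripper": 1,"tx": 0,"ty": 0,"tz": 0.5,"rx": 0,"ry": 0,"rz": 0},
    {"gripper": 1,"tx": 0,"ty": 0,"tz": 0,"rx": 0,"ry": 0,"rz": 0},
  ],
)

```text
time_s: 14.45
tool_pos: [0.5054, 0.074, 0.1015]
eef_rot: [-0.0, 0.998, 0.065, 0.0]
ft_force: [-3.7, 2.0, 10.1]
grip_width: 0.0412
```

Contact at the expected height. Release and rise, then check.

carry_out(
  targets=[
    {"gripper": -1,"tx": 0,"ty": 0,"tz": 0,"rx": 0,"ry": 0,"rz": 0},
    {"gripper": -1,"tx": 0,"ty": 0,"tz": 0,"rx": 0,"ry": 0,"rz": 0},
    {"gripper": -1,"tx": 0,"ty": 0,"tz": 0,"rx": 0,"ry": 0,"rz": 0},
    {"gripper": -1,"tx": 0,"ty": 0,"tz": 0,"rx": 0,"ry": 0,"rz": 0},
    {"gripper": -1,"tx": 0,"ty": 0,"tz": -30,"rx": 0,"ry": 0,"rz": 0},
  ],
)

```text
time_s: 14.87
tool_pos: [0.5032, 0.0728, 0.1274]
eef_rot: [-0.0, 0.998, 0.064, -0.003]
ft_force: [-1.3, -1.1, 0.3]
grip_width: 0.0854
```

carry_out(
  targets=[
    {"gripper": -1,"tx": 0,"ty": 0,"tz": -40,"rx": 0,"ry": 0,"rz": 0},
    {"gripper": -1,"tx": 10,"ty": 10,"tz": -38,"rx": 0,"ry": 0,"rz": 0},
    {"gripper": -1,"tx": 20,"ty": 20,"tz": -30,"rx": 0,"ry": 0,"rz": 0},
    {"gripper": -1,"tx": 20,"ty": 20,"tz": -30,"rx": 0,"ry": 0,"rz": 0},
    {"gripper": -1,"tx": 20,"ty": 20,"tz": -30,"rx": 0,"ry": 0,"rz": 0},
  ],
)

```text
time_s: 15.28
tool_pos: [0.5841, 0.0118, 0.3009]
eef_rot: [0.0, 0.998, 0.064, 0.0]
ft_force: [0.6, 0.3, -0.5]
grip_width: 0.0857
```

carry_out(
  targets=[
    {"gripper": -1,"tx": 35,"ty": 20,"tz": 0,"rx": 0,"ry": 0,"rz": 0},
    {"gripper": -1,"tx": 20,"ty": 0,"tz": 0,"rx": 0,"ry": 0,"rz": 0},
    {"gripper": -1,"tx": 0,"ty": 0,"tz": 0,"rx": 0,"ry": 0,"rz": 0},
    {"gripper": -1,"tx": 0,"ty": 0,"tz": 0,"rx": 0,"ry": 0,"rz": 0},
  ],
)

```text
time_s: 15.62
tool_pos: [0.6409, 0.0002, 0.2979]
eef_rot: [-0.0, 0.998, 0.064, -0.0]
ft_force: [-0.7, 1.0, -0.8]
grip_width: 0.0858
```

```bash
python3 -c "
from wl import *
wl(['tall_post','low_block','slat'],{'tall_post':.008,'low_block':.02},pic='w10.png')
to(.69,-.02,.3,.13)"
```

```text
15.6667 [6.403e-01 4.000e-04 2.981e-01] [-3.000e-04  9.979e-01  6.460e-02 -6.000e-04]
tall_post 0.75 [194 312 241 374] [0.4963 0.0739 0.1163] cost 0.443
low_block 0.73 [390 311 453 388] [ 0.5229 -0.1174  1.7246] cost 0.491
slat 0.72 [181 101 504 198] [ 0.6888 -0.021  -0.0435] cost 0.025
t 15.8167 pos [6.400e-01 3.000e-04 2.988e-01] yaw 0.1294 w 0.0853 j7 -1.69
shift-then-turn tx 46.9 ty 26.5 tz -1.2 rz -0.0006
turn-then-shift tx 46.9 ty 26.6 tz -1.2 rz -0.0006
```

View pics/w10.png

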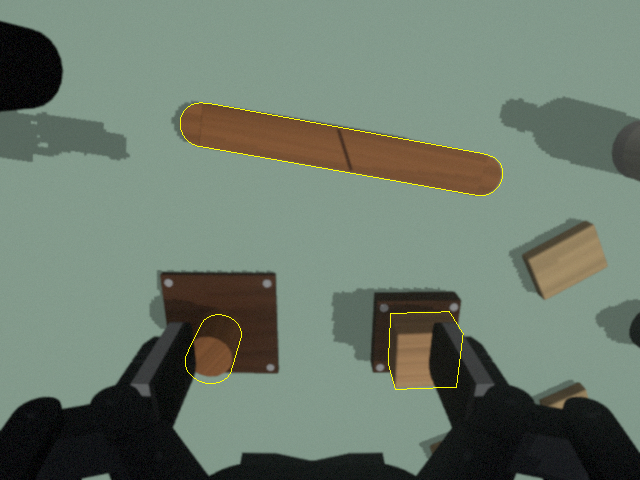

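carry_out(
  targets=[
    {"gripper": -1,"tx": 25,"ty": 13,"tz": 0,"rx": 0,"ry": 0,"rz": 0},
    {"gripper": -1,"tx": 22,"ty": 14,"tz": 0,"rx": 0,"ry": 0,"rz": 0},
    {"gripper": -1,"tx": 0,"ty": 0,"tz": 0,"rx": 0,"ry": 0,"rz": -0.116},
    {"gripper": -1,"tx": 0,"ty": 0,"tz": 0,"rx": 0,"ry": 0,"rz": -0.116},
    {"gripper": -1,"tx": 0,"ty": 0,"tz": 0,"rx": 0,"ry": 0,"rz": -0.116},
  ],
)

```text
time_s: 16.23
tool_pos: [0.6905, -0.0206, 0.2987]
eef_rot: [0.0, 0.971, 0.239, -0.0]
ft_force: [-0.1, -0.8, -0.0]
grip_width: 0.0856
```

carry_out(
  targets=[
    {"gripper": -1,"tx": 0,"ty": 0,"tz": 0,"rx": 0,"ry": 0,"rz": -0.116},
    {"gripper": -1,"tx": 0,"ty": 0,"tz": 0,"rx": 0,"ry": 0,"rz": -0.116},
    {"gripper": -1,"tx": 0,"ty": 0,"tz": 0,"rx": 0,"ry": 0,"rz": -0.116},
    {"gripper": -1,"tx": 0,"ty": 0,"tz": 0,"rx": 0,"ry": 0,"rz": -0.116},
    {"gripper": -1,"tx": 0,"ty": 0,"tz": 0,"rx": 0,"ry": 0,"rz": -0.116},
  ],
)

```text
time_s: 16.65
tool_pos: [0.6903, -0.0206, 0.299]
eef_rot: [0.0, 0.862, 0.507, -0.0]
ft_force: [-0.2, 0.1, -0.3]
grip_width: 0.0854
```

carry_out(
  targets=[
    {"gripper": -1,"tx": 0,"ty": 0,"tz": 40,"rx": 0,"ry": 0,"rz": -0.116},
    {"gripper": -1,"tx": 0,"ty": 0,"tz": 40,"rx": 0,"ry": 0,"rz": -0.116},
    {"gripper": -1,"tx": 0,"ty": 0,"tz": 20,"rx": 0,"ry": 0,"rz": -0.116},
    {"gripper": -1,"tx": 0,"ty": 0,"tz": 0,"rx": 0,"ry": 0,"rz": -0.116},
    {"gripper": -1,"tx": 0,"ty": 0,"tz": 0,"rx": 0,"ry": 0,"rz": 0},
  ],
)

```text
time_s: 17.07
tool_pos: [0.6899, -0.0208, 0.1974]
eef_rot: [-0.001, 0.722, 0.691, -0.001]
ft_force: [0.4, -1.2, 0.6]
grip_width: 0.0855
```

```bash
python3 -c "
from wl import *
wl(['slat'],pic='w11.png')
to(.6888,-.021,.08,1.527)
wl(['tall_post','low_block','thin_plate'],{'tall_post':.008,'low_block':.02},'scene',pic='s11.png',k=5)
wl(['tall_post','low_block'],{'tall_post':.008,'low_block':.02},'side',pic='d11.png',k=5)
"
```

```text
17.1167 [ 0.6905 -0.0207  0.1986] [-3.000e-04  7.251e-01  6.887e-01 -0.000e+00]
slat 0.71 [280   0 342 413] [ 0.6884 -0.0213  3.0977] cost 0.017
t 17.1667 pos [ 0.6908 -0.0206  0.1994] yaw 1.5168 w 0.0857 j7 -0.45
shift-then-turn tx -0.5 ty -2.0 tz 119.4 rz -0.0102
turn-then-shift tx -0.4 ty -2.0 tz 119.4 rz -0.0102
17.2167 [ 0.691  -0.0206  0.1998] [5.000e-04 7.260e-01 6.877e-01 5.000e-04]
tall_post 0.58 [306 214 325 232] [0.4959 0.0825 0.2099] cost 1.05
low_block 0.6 [264 258 293 289] [ 0.5243 -0.1148  0.1424] cost 0.107
low_block 0.58 [296 215 330 252] [0.5064 0.0264 1.3131] cost 0.575
thin_plate 0.61 [292 215 330 253] [0.4986 0.0645 0.3049] cost 1.366
thin_plate 0.49 [264 255 293 286] [ 0.4869 -0.0843  0.0484] cost 1.587
17.4167 [ 0.691  -0.0207  0.1995] [5.000e-04 7.251e-01 6.886e-01 2.000e-04]
tall_post 0.58 [328 244 344 266] [0.5056 0.0673 0.2636] cost 0.513
low_block 0.95 [344 196 363 221] [ 0.5256 -0.114   0.215 ] cost 0.145
```

View pics/w11.png

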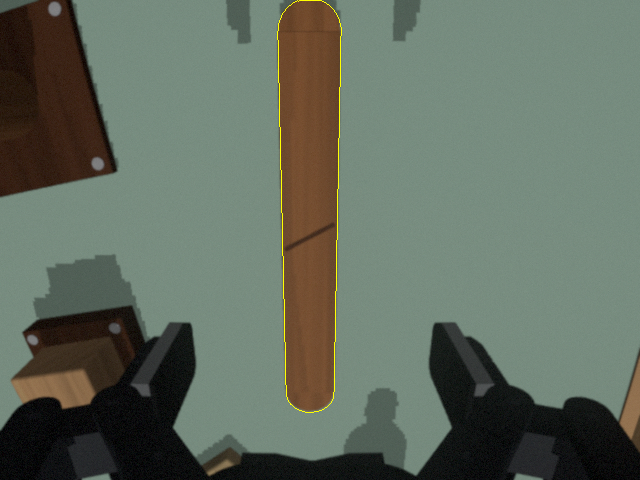

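View pics/s11.png

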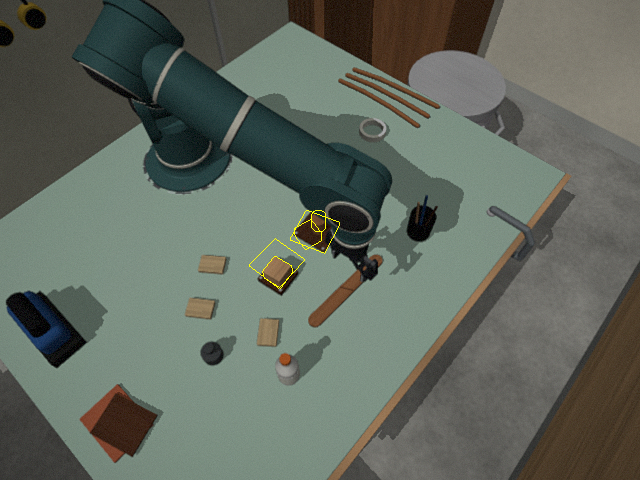

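```bash
python3 -c "
from fit import *
im=eyes.get_image('side'); 
for d in spotter.cut_out('side','tall_post'):
  print(d['conf'],d['extent'],fit([im],[d['mask']],'tall_post',(.504,.073),.008))
print(proj(im,[[.5053,.0737,.06],[.5053,.0737,.008]]))
cv2.imwrite('pics/d11c.png',cv2.resize(im['color'][150:310,260:420],None,fx=3.5,fy=3.5,interpolation=cv2.INTER_CUBIC))
"
```

```text
0.82 [326.2, 241.9, 342.1, 268.2] (array([0.50397451, 0.07592375, 0.26029766]), np.float64(0.12614678899082568))
0.56 [365.1, 148.5, 384.3, 172.5] (array([0.504, 0.073, 0.   ]), np.float64(1.0))
[[334.80036462 247.23496038]
 [334.53998578 260.73893113]]
```

View pics/d11c.png

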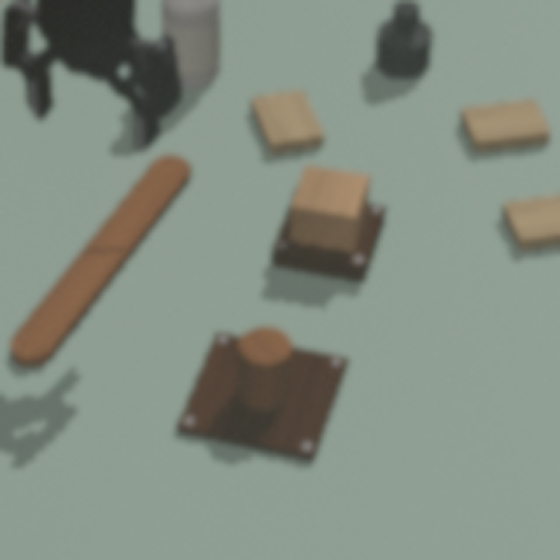

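carry_out(
  targets=[
    {"gripper": -1,"tx": 0,"ty": -2.3,"tz": 40,"rx": 0,"ry": 0,"rz": -0.0095},
    {"gripper": -1,"tx": 0,"ty": 0,"tz": 40,"rx": 0,"ry": 0,"rz": 0},
    {"gripper": -1,"tx": 0,"ty": 0,"tz": 32,"rx": 0,"ry": 0,"rz": 0},
    {"gripper": -1,"tx": 0,"ty": 0,"tz": 0,"rx": 0,"ry": 0,"rz": 0},
    {"gripper": -1,"tx": 0,"ty": 0,"tz": 0,"rx": 0,"ry": 0,"rz": 0},
  ],
)

```text
time_s: 18.03
tool_pos: [0.688, -0.0203, 0.0862]
eef_rot: [-0.001, 0.721, 0.693, -0.001]
ft_force: [0.1, 1.1, 1.6]
grip_width: 0.0852
```

```bash
python3 -c "
from h import *
im=snap('wrist','w12.png')
to(.6886,-.0211,.0745,1.527)
"
```

```text
t 18.0833 pos [ 0.6891 -0.0202  0.0882] yaw 1.5303 w 0.0851 j7 -0.5
shift-then-turn tx -0.9 ty -0.4 tz 13.7 rz 0.0033
turn-then-shift tx -0.9 ty -0.4 tz 13.7 rz 0.0033
```

View pics/w12.png

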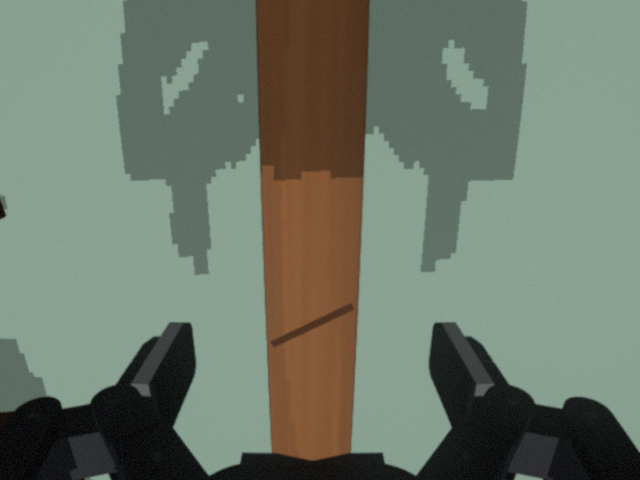

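carry_out(
  targets=[
    {"gripper": -1,"tx": -1,"ty": 0,"tz": 13,"rx": 0,"ry": 0,"rz": 0},
    {"gripper": -1,"tx": 0,"ty": 0,"tz": 0,"rx": 0,"ry": 0,"rz": 0},
    {"gripper": 1,"tx": 0,"ty": 0,"tz": 0,"rx": 0,"ry": 0,"rz": 0},
    {"gripper": 1,"tx": 0,"ty": 0,"tz": 0,"rx": 0,"ry": 0,"rz": 0},
    {"gripper": 1,"tx": 0,"ty": 0,"tz": 0,"rx": 0,"ry": 0,"rz": 0},
  ],
  squeeze=30,
)

```text
time_s: 18.5
tool_pos: [0.6888, -0.0216, 0.0747]
eef_rot: [0.0, 0.721, 0.693, 0.0]
ft_force: [0.5, 0.2, 0.6]
grip_width: 0.0514
```

carry_out(
  targets=[
    {"gripper": 1,"tx": 0,"ty": 0,"tz": 0,"rx": 0,"ry": 0,"rz": 0},
    {"gripper": 1,"tx": 0,"ty": 0,"tz": 0,"rx": 0,"ry": 0,"rz": 0},
  ],
)

```text
time_s: 18.67
tool_pos: [0.6887, -0.0216, 0.0744]
eef_rot: [0.0, 0.721, 0.693, 0.0]
ft_force: [-0.6, -1.3, 5.7]
grip_width: 0.035
```

carry_out(
  targets=[
    {"gripper": 1,"tx": 0,"ty": 0,"tz": 0,"rx": 0,"ry": 0,"rz": 0},
    {"gripper": 1,"tx": 0,"ty": 0,"tz": -15,"rx": 0,"ry": 0,"rz": 0},
    {"gripper": 1,"tx": 0,"ty": 0,"tz": -30,"rx": 0,"ry": 0,"rz": 0},
    {"gripper": 1,"tx": 0,"ty": 0,"tz": -30,"rx": 0,"ry": 0,"rz": -0.07},
    {"gripper": 1,"tx": 0,"ty": 0,"tz": -20,"rx": 0,"ry": 0,"rz": -0.07},
  ],
)

```text
time_s: 19.08
tool_pos: [0.689, -0.0211, 0.1726]
eef_rot: [0.001, 0.67, 0.743, 0.001]
ft_force: [0.7, -0.1, -0.8]
grip_width: 0.035
```

carry_out(
  targets=[
    {"gripper": 1,"tx": 0,"ty": 0,"tz": 0,"rx": 0,"ry": 0,"rz": 0},
    {"gripper": 1,"tx": 0,"ty": 0,"tz": 0,"rx": 0,"ry": 0,"rz": 0},
  ],
)

```text
time_s: 19.25
tool_pos: [0.6889, -0.0217, 0.1707]
eef_rot: [0.001, 0.671, 0.741, 0.001]
ft_force: [0.4, -0.5, -1.1]
grip_width: 0.035
```

```bash
python3 -c "
from wl import *
o=sensors.get_obs()
wl(['slat'],{'slat':o['tool_pos'][2]-.0744},pic='w13.png')
to(.5138,-.0207,.16,1.671)
"
```

```text
19.3 [ 0.6883 -0.0218  0.1692] [2.000e-04 6.715e-01 7.410e-01 1.000e-04]
slat 0.81 [254   1 377 463] [ 0.6923 -0.0479  0.0962] cost 0.072
t 19.35 pos [ 0.6881 -0.0218  0.1684] yaw 1.6691 w 0.0353 j7 -0.33
shift-then-turn tx 18.2 ty -173.3 tz 8.4 rz -0.0019
turn-then-shift tx 18.5 ty -173.3 tz 8.4 rz -0.0019
```

View pics/w13.png

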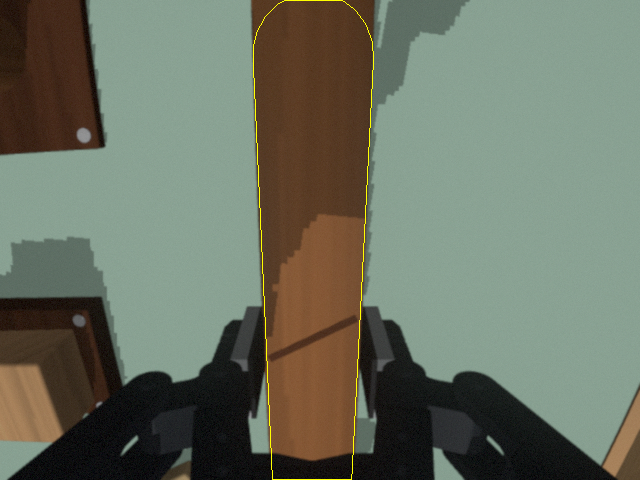

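carry_out(
  targets=[
    {"gripper": 1,"tx": 3,"ty": -25,"tz": 0,"rx": 0,"ry": 0,"rz": 0},
    {"gripper": 1,"tx": 4,"ty": -38,"tz": 0,"rx": 0,"ry": 0,"rz": 0},
    {"gripper": 1,"tx": 4,"ty": -38,"tz": 0,"rx": 0,"ry": 0,"rz": 0},
    {"gripper": 1,"tx": 4,"ty": -38,"tz": 0,"rx": 0,"ry": 0,"rz": 0},
    {"gripper": 1,"tx": 2,"ty": -24,"tz": 0,"rx": 0,"ry": 0,"rz": 0},
  ],
)

```text
time_s: 19.77
tool_pos: [0.5206, -0.0208, 0.1675]
eef_rot: [-0.001, 0.671, 0.741, -0.001]
ft_force: [0.6, -0.8, -0.8]
grip_width: 0.035
```

carry_out(
  targets=[
    {"gripper": 1,"tx": 1,"ty": -10,"tz": 0,"rx": 0,"ry": 0,"rz": 0},
    {"gripper": 1,"tx": 0,"ty": 0,"tz": 0,"rx": 0,"ry": 0,"rz": 0},
    {"gripper": 1,"tx": 0,"ty": 0,"tz": 0,"rx": 0,"ry": 0,"rz": 0},
  ],
)

```text
time_s: 20.02
tool_pos: [0.515, -0.0211, 0.1687]
eef_rot: [0.0, 0.671, 0.741, 0.0]
ft_force: [-0.1, -0.4, -0.7]
grip_width: 0.0352
```

```bash
python3 -c "
from h import *
im=snap('wrist','w14.png');im=snap('scene','s14.png');im=snap('side','d14.png')
to(.5138,-.0207,.1345,1.671)
"
```

```text
t 20.1667 pos [ 0.5155 -0.0207  0.1685] yaw 1.67 w 0.0351 j7 -0.38
shift-then-turn tx 0.2 ty -1.7 tz 34.0 rz -0.0010
turn-then-shift tx 0.2 ty -1.7 tz 34.0 rz -0.0010
```

View pics/w14.png

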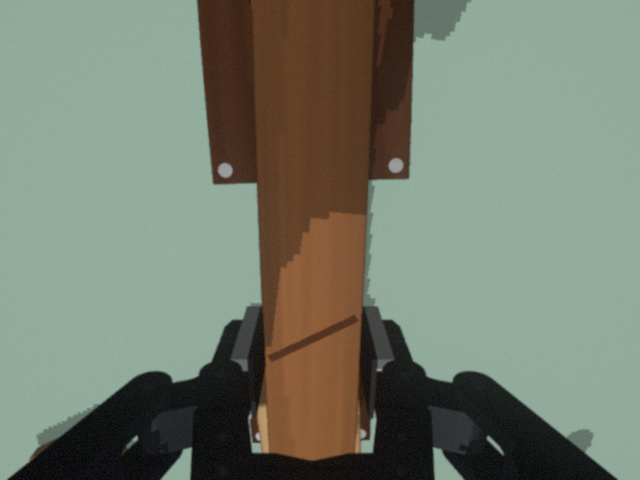

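View pics/d14.png

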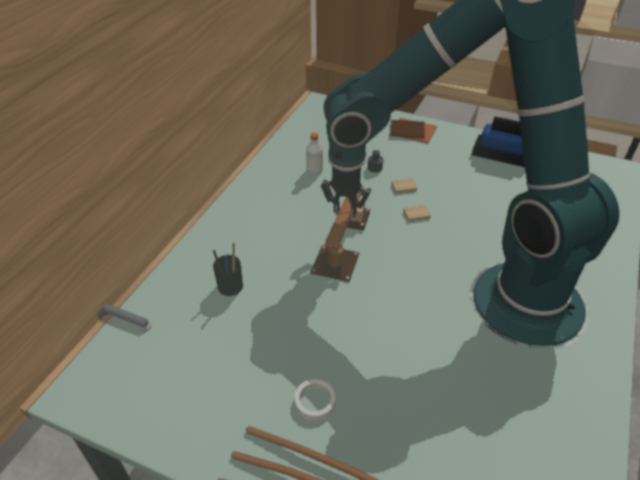

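carry_out(
  targets=[
    {"gripper": 1,"tx": 0,"ty": -1.7,"tz": 15,"rx": 0,"ry": 0,"rz": 0},
    {"gripper": 1,"tx": 0,"ty": 0,"tz": 15,"rx": 0,"ry": 0,"rz": 0},
    {"gripper": 1,"tx": 0,"ty": 0,"tz": 1.5,"rx": 0,"ry": 0,"rz": 0},
    {"gripper": 1,"tx": 0,"ty": 0,"tz": 1,"rx": 0,"ry": 0,"rz": 0},
    {"gripper": 1,"tx": 0,"ty": 0,"tz": 0,"rx": 0,"ry": 0,"rz": 0},
  ],
)

```text
time_s: 20.58
tool_pos: [0.5133, -0.0207, 0.1364]
eef_rot: [-0.0, 0.671, 0.742, 0.0]
ft_force: [0.2, -0.2, 0.1]
grip_width: 0.0354
```

carry_out(
  targets=[
    {"gripper": 1,"tx": 0,"ty": 0,"tz": 1,"rx": 0,"ry": 0,"rz": 0},
    {"gripper": 1,"tx": 0,"ty": 0,"tz": 0,"rx": 0,"ry": 0,"rz": 0},
  ],
)

```text
time_s: 20.75
tool_pos: [0.5132, -0.021, 0.1356]
eef_rot: [0.0, 0.671, 0.741, 0.0]
ft_force: [-0.3, -0.5, -0.6]
grip_width: 0.0349
```

carry_out(
  targets=[
    {"gripper": 1,"tx": 0,"ty": 0.5,"tz": 0.7,"rx": 0,"ry": 0,"rz": 0},
    {"gripper": 1,"tx": 0,"ty": 0,"tz": 0.5,"rx": 0,"ry": 0,"rz": 0},
    {"gripper": 1,"tx": 0,"ty": 0,"tz": 0,"rx": 0,"ry": 0,"rz": 0},
  ],
)

```text
time_s: 21.0
tool_pos: [0.5136, -0.0211, 0.1344]
eef_rot: [0.0, 0.671, 0.741, 0.0]
ft_force: [0.1, -0.8, 4.7]
grip_width: 0.0355
```

carry_out(
  targets=[
    {"gripper": 1,"tx": 0,"ty": 0,"tz": 0.5,"rx": 0,"ry": 0,"rz": 0},
    {"gripper": 1,"tx": 0,"ty": 0,"tz": 0,"rx": 0,"ry": 0,"rz": 0},
  ],
)

```text
time_s: 21.17
tool_pos: [0.5136, -0.021, 0.1344]
eef_rot: [0.001, 0.671, 0.741, -0.0]
ft_force: [-5.3, -0.8, 17.6]
grip_width: 0.0347
```

carry_out(
  targets=[
    {"gripper": -1,"tx": 0,"ty": 0,"tz": -0.5,"rx": 0,"ry": 0,"rz": 0},
    {"gripper": -1,"tx": 0,"ty": 0,"tz": 0,"rx": 0,"ry": 0,"rz": 0},
    {"gripper": -1,"tx": 0,"ty": 0,"tz": 0,"rx": 0,"ry": 0,"rz": 0},
    {"gripper": -1,"tx": 0,"ty": 0,"tz": 0,"rx": 0,"ry": 0,"rz": 0},
    {"gripper": -1,"tx": 0,"ty": 0,"tz": -25,"rx": 0,"ry": 0,"rz": 0},
  ],
)

```text
time_s: 21.58
tool_pos: [0.5117, -0.0212, 0.1563]
eef_rot: [-0.002, 0.671, 0.741, -0.001]
ft_force: [-0.1, -0.1, -0.7]
grip_width: 0.0858
```

carry_out(
  targets=[
    {"gripper": -1,"tx": 0,"ty": 0,"tz": -40,"rx": 0,"ry": 0,"rz": 0},
    {"gripper": -1,"tx": 0,"ty": 0,"tz": -40,"rx": 0,"ry": 0,"rz": 0},
    {"gripper": -1,"tx": 0,"ty": 0,"tz": -40,"rx": 0,"ry": 0,"rz": 0},
    {"gripper": -1,"tx": 0,"ty": 0,"tz": -25,"rx": 0,"ry": 0,"rz": 0},
    {"gripper": -1,"tx": 0,"ty": 0,"tz": 0,"rx": 0,"ry": 0,"rz": 0},
  ],
)

```text
time_s: 22.0
tool_pos: [0.5148, -0.0206, 0.3088]
eef_rot: [0.003, 0.671, 0.741, 0.002]
ft_force: [0.6, -0.1, -0.6]
grip_width: 0.0854
```

```bash
python3 -c "
from wl import *
wl(['slat'],{'slat':.06},pic='w15.png')
to(.4333,-.3195,.3,.584)
"
```

```text
22.05 [ 0.5141 -0.021   0.3062] [0.0019 0.6713 0.7412 0.0008]
slat 0.57 [286  12 336 368] [ 0.5145 -0.0208  3.2407] cost 0.031
t 22.1 pos [ 0.5134 -0.0213  0.3045] yaw 1.6697 w 0.0852 j7 -0.22
shift-then-turn tx -288.9 ty -109.2 tz 4.5 rz 1.0857
turn-then-shift tx -231.3 ty 204.6 tz 4.5 rz 1.0857
```

View pics/w15.png

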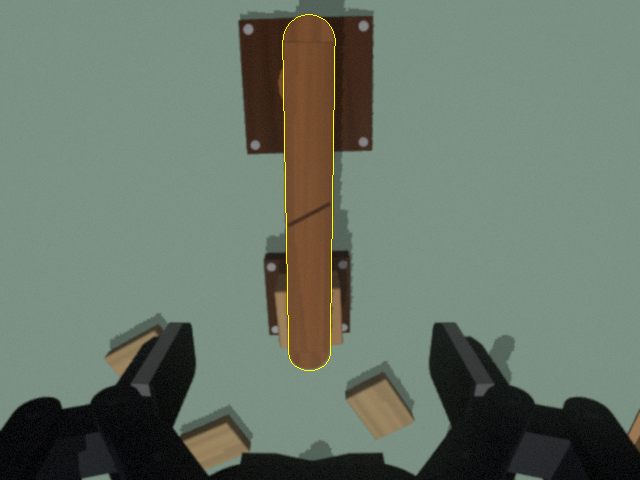

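carry_out(
  targets=[
    {"gripper": -1,"tx": -35,"ty": -13,"tz": 0,"rx": 0,"ry": 0,"rz": 0},
    {"gripper": -1,"tx": -37,"ty": -14,"tz": 0,"rx": 0,"ry": 0,"rz": 0},
    {"gripper": -1,"tx": -37,"ty": -14,"tz": 0,"rx": 0,"ry": 0,"rz": 0},
    {"gripper": -1,"tx": -37,"ty": -14,"tz": 0,"rx": 0,"ry": 0,"rz": 0},
    {"gripper": -1,"tx": -37,"ty": -14,"tz": 0,"rx": 0,"ry": 0,"rz": 0},
  ],
)

```text
time_s: 22.52
tool_pos: [0.4615, -0.2116, 0.3028]
eef_rot: [-0.001, 0.671, 0.741, -0.0]
ft_force: [1.5, 0.3, 0.2]
grip_width: 0.0854
```

carry_out(
  targets=[
    {"gripper": -1,"tx": -37,"ty": -14,"tz": 0,"rx": 0,"ry": 0,"rz": 0},
    {"gripper": -1,"tx": -37,"ty": -14,"tz": 0,"rx": 0,"ry": 0,"rz": 0},
    {"gripper": -1,"tx": -32,"ty": -12,"tz": 0,"rx": 0,"ry": 0,"rz": 0},
    {"gripper": -1,"tx": 0,"ty": 0,"tz": 0,"rx": 0,"ry": 0,"rz": 0.12},
    {"gripper": -1,"tx": 0,"ty": 0,"tz": 0,"rx": 0,"ry": 0,"rz": 0.12},
  ],
)

```text
time_s: 22.93
tool_pos: [0.4321, -0.3214, 0.302]
eef_rot: [-0.002, 0.758, 0.653, 0.0]
ft_force: [0.9, 1.2, -0.1]
grip_width: 0.0854
```

carry_out(
  targets=[
    {"gripper": -1,"tx": 0,"ty": 0,"tz": 0,"rx": 0,"ry": 0,"rz": 0.12},
    {"gripper": -1,"tx": 0,"ty": 0,"tz": 0,"rx": 0,"ry": 0,"rz": 0.12},
    {"gripper": -1,"tx": 0,"ty": 0,"tz": 0,"rx": 0,"ry": 0,"rz": 0.12},
    {"gripper": -1,"tx": 0,"ty": 0,"tz": 0,"rx": 0,"ry": 0,"rz": 0.12},
    {"gripper": -1,"tx": 0,"ty": 0,"tz": 35,"rx": 0,"ry": 0,"rz": 0.12},
  ],
)

```text
time_s: 23.35
tool_pos: [0.4352, -0.3202, 0.2719]
eef_rot: [0.003, 0.916, 0.401, 0.001]
ft_force: [1.3, -0.9, 0.7]
grip_width: 0.0854
```

carry_out(
  targets=[
    {"gripper": -1,"tx": 0,"ty": 0,"tz": 35,"rx": 0,"ry": 0,"rz": 0.12},
    {"gripper": -1,"tx": 0,"ty": 0,"tz": 35,"rx": 0,"ry": 0,"rz": 0.12},
    {"gripper": -1,"tx": 0,"ty": 0,"tz": 0,"rx": 0,"ry": 0,"rz": 0},
    {"gripper": -1,"tx": 0,"ty": 0,"tz": 0,"rx": 0,"ry": 0,"rz": 0},
    {"gripper": -1,"tx": 0,"ty": 0,"tz": 0,"rx": 0,"ry": 0,"rz": 0},
  ],
)

```text
time_s: 23.77
tool_pos: [0.4342, -0.3193, 0.2001]
eef_rot: [0.0, 0.956, 0.293, 0.0]
ft_force: [0.4, 0.5, 0.6]
grip_width: 0.0852
```

```bash
python3 -c "
from wl import *
wl(['caul'],pic='w16.png')
to(.4333,-.3195,.076,.584)
"
```

```text
23.8167 [ 0.4343 -0.3196  0.2006] [7.000e-04 9.561e-01 2.929e-01 5.000e-04]
caul 0.89 [273 184 350 291] [ 0.4326 -0.3202  3.7376] cost 0.057
caul 0.63 [ 66 183 160 286] [ 0.3577 -0.2098  0.6268] cost 0.04
t 23.8667 pos [ 0.4342 -0.3198  0.2007] yaw 0.5934 w 0.0854 j7 -0.69
shift-then-turn tx -0.6 ty -0.7 tz 124.7 rz 0.0094
turn-then-shift tx -0.6 ty -0.7 tz 124.7 rz 0.0094
```

View pics/w16.png

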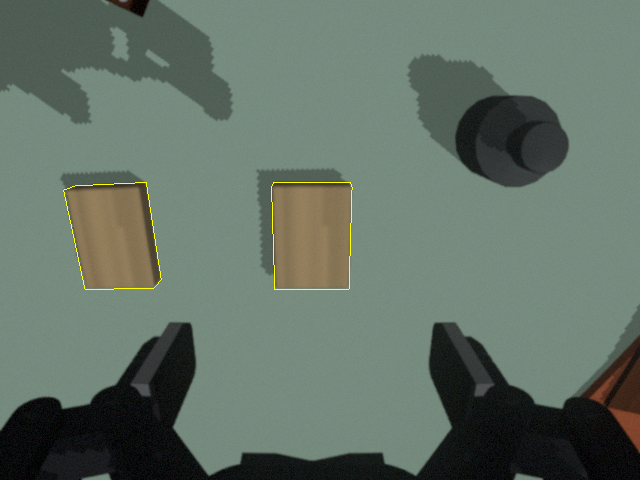

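carry_out(
  targets=[
    {"gripper": -1,"tx": -1.5,"ty": 0,"tz": 40,"rx": 0,"ry": 0,"rz": 0},
    {"gripper": -1,"tx": 0,"ty": 0,"tz": 40,"rx": 0,"ry": 0,"rz": 0},
    {"gripper": -1,"tx": 0,"ty": 0,"tz": 35,"rx": 0,"ry": 0,"rz": 0},
    {"gripper": -1,"tx": 0,"ty": 0,"tz": 0,"rx": 0,"ry": 0,"rz": 0},
    {"gripper": -1,"tx": 0,"ty": 0,"tz": 0,"rx": 0,"ry": 0,"rz": 0},
  ],
)

```text
time_s: 24.28
tool_pos: [0.4325, -0.3201, 0.0846]
eef_rot: [-0.001, 0.957, 0.292, -0.0]
ft_force: [0.5, -0.3, 1.3]
grip_width: 0.0858
```

```bash
python3 -c "
from h import *
to(.4326,-.3202,.073,.596)
"
```

```text
t 24.2833 pos [ 0.4325 -0.3201  0.0846] yaw 0.5918 w 0.0858 j7 -0.8
shift-then-turn tx 0.1 ty 0.1 tz 11.6 rz -0.0042
turn-then-shift tx 0.1 ty 0.1 tz 11.6 rz -0.0042
```

carry_out(
  targets=[
    {"gripper": -1,"tx": 0,"ty": 0,"tz": 12,"rx": 0,"ry": 0,"rz": -0.004},
    {"gripper": -1,"tx": 0,"ty": 0,"tz": 0,"rx": 0,"ry": 0,"rz": 0},
    {"gripper": 1,"tx": 0,"ty": 0,"tz": 0,"rx": 0,"ry": 0,"rz": 0},
    {"gripper": 1,"tx": 0,"ty": 0,"tz": 0,"rx": 0,"ry": 0,"rz": 0},
    {"gripper": 1,"tx": 0,"ty": 0,"tz": 0,"rx": 0,"ry": 0,"rz": 0},
  ],
)

```text
time_s: 24.7
tool_pos: [0.4326, -0.3206, 0.0731]
eef_rot: [0.001, 0.956, 0.293, 0.0]
ft_force: [-0.4, 1.0, -0.3]
grip_width: 0.0517
```

carry_out(
  targets=[
    {"gripper": 1,"tx": 0,"ty": 0,"tz": 0,"rx": 0,"ry": 0,"rz": 0},
    {"gripper": 1,"tx": 0,"ty": 0,"tz": 0,"rx": 0,"ry": 0,"rz": 0},
    {"gripper": 1,"tx": 0,"ty": 0,"tz": 0,"rx": 0,"ry": 0,"rz": 0},
  ],
)

```text
time_s: 24.95
tool_pos: [0.4327, -0.3206, 0.0731]
eef_rot: [0.001, 0.956, 0.293, 0.0]
ft_force: [-2.4, 1.3, 11.4]
grip_width: 0.0497
```

carry_out(
  targets=[
    {"gripper": 1,"tx": 0,"ty": 0,"tz": -15,"rx": 0,"ry": 0,"rz": 0},
    {"gripper": 1,"tx": 0,"ty": 0,"tz": -35,"rx": 0,"ry": 0,"rz": 0},
    {"gripper": 1,"tx": 0,"ty": 0,"tz": -40,"rx": 0,"ry": 0,"rz": -0.12},
    {"gripper": 1,"tx": 0,"ty": 0,"tz": -35,"rx": 0,"ry": 0,"rz": -0.12},
    {"gripper": 1,"tx": 0,"ty": 0,"tz": 0,"rx": 0,"ry": 0,"rz": -0.12},
  ],
)

```text
time_s: 25.37
tool_pos: [0.4344, -0.3212, 0.2036]
eef_rot: [0.004, 0.887, 0.462, 0.001]
ft_force: [1.2, -1.7, 0.7]
grip_width: 0.0491
```

carry_out(
  targets=[
    {"gripper": 1,"tx": 0,"ty": 0,"tz": 0,"rx": 0,"ry": 0,"rz": -0.12},
    {"gripper": 1,"tx": 0,"ty": 0,"tz": 0,"rx": 0,"ry": 0,"rz": -0.12},
    {"gripper": 1,"tx": 0,"ty": 0,"tz": 0,"rx": 0,"ry": 0,"rz": -0.12},
    {"gripper": 1,"tx": 0,"ty": 0,"tz": 0,"rx": 0,"ry": 0,"rz": -0.12},
    {"gripper": 1,"tx": 0,"ty": 0,"tz": 0,"rx": 0,"ry": 0,"rz": -0.12},
  ],
)

```text
time_s: 25.78
tool_pos: [0.4323, -0.3203, 0.1975]
eef_rot: [0.0, 0.711, 0.703, -0.0]
ft_force: [-0.5, -0.6, -0.2]
grip_width: 0.0489
```

carry_out(
  targets=[
    {"gripper": 1,"tx": 0,"ty": 0,"tz": 0,"rx": 0,"ry": 0,"rz": -0.11},
    {"gripper": 1,"tx": 0,"ty": 0,"tz": 0,"rx": 0,"ry": 0,"rz": 0},
  ],
)

```text
time_s: 25.95
tool_pos: [0.4322, -0.3204, 0.1973]
eef_rot: [0.0, 0.671, 0.741, 0.0]
ft_force: [0.4, -0.6, -0.9]
grip_width: 0.049
```

```bash
python3 -c "
from h import *
snap('wrist','w17.png')
to(.5143,-.0207,.2,1.67)
"
```

```text
t 26.0 pos [ 0.4322 -0.3204  0.1972] yaw 1.6624 w 0.0489 j7 0.24
shift-then-turn tx 290.9 ty 109.2 tz -2.8 rz -0.0076
turn-then-shift tx 290.1 ty 111.4 tz -2.8 rz -0.0076
```

View pics/w17.png

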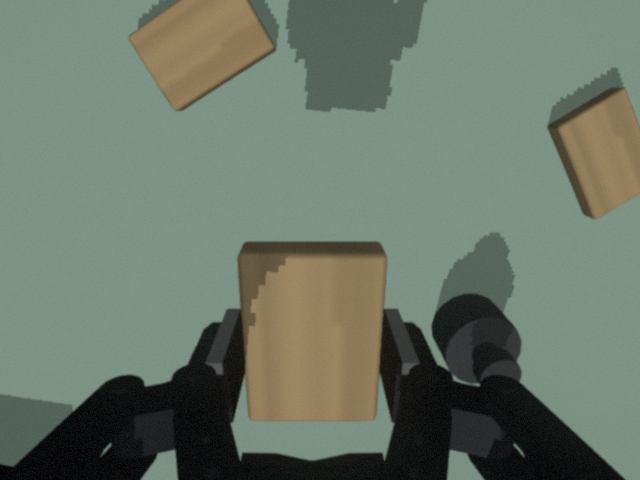

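```bash
python3 -c "
from h import *
im=eyes.get_image('wrist'); o=sensors.get_obs();p=o['tool_pos'];a=yaw(o)
P=np.array([onz(im,q,p[2]-.0731+.015) for q in [(239,255),(386,254),(376,419),(248,420)]])
d=P-p; print(np.c_[np.cos(a)*d[:,0]+np.sin(a)*d[:,1],np.sin(a)*d[:,0]-np.cos(a)*d[:,1]].round(4))
"
```

```text
[[ 0.0344 -0.0231]
 [ 0.0349  0.0251]
 [-0.0333  0.0258]
 [-0.034  -0.0238]]
```

carry_out(
  targets=[
    {"gripper": 1,"tx": 25,"ty": 10,"tz": 0,"rx": 0,"ry": 0,"rz": -0.006},
    {"gripper": 1,"tx": 37,"ty": 14,"tz": 0,"rx": 0,"ry": 0,"rz": 0},
    {"gripper": 1,"tx": 37,"ty": 14,"tz": 0,"rx": 0,"ry": 0,"rz": 0},
    {"gripper": 1,"tx": 37,"ty": 14,"tz": 0,"rx": 0,"ry": 0,"rz": 0},
    {"gripper": 1,"tx": 37,"ty": 14,"tz": 0,"rx": 0,"ry": 0,"rz": 0},
  ],
)

```text
time_s: 26.47
tool_pos: [0.4811, -0.1399, 0.1973]
eef_rot: [0.0, 0.673, 0.74, -0.0]
ft_force: [1.0, -1.1, -0.2]
grip_width: 0.0491
```

carry_out(
  targets=[
    {"gripper": 1,"tx": 37,"ty": 14,"tz": 0,"rx": 0,"ry": 0,"rz": 0},
    {"gripper": 1,"tx": 37,"ty": 14,"tz": 0,"rx": 0,"ry": 0,"rz": 0},
    {"gripper": 1,"tx": 30,"ty": 12,"tz": 0,"rx": 0,"ry": 0,"rz": 0},
    {"gripper": 1,"tx": 13,"ty": 5,"tz": 0,"rx": 0,"ry": 0,"rz": 0},
    {"gripper": 1,"tx": 0,"ty": 0,"tz": 0,"rx": 0,"ry": 0,"rz": 0},
  ],
)

```text
time_s: 26.88
tool_pos: [0.5147, -0.0167, 0.1976]
eef_rot: [0.0, 0.671, 0.742, 0.001]
ft_force: [-0.4, -0.8, 0.4]
grip_width: 0.0492
```

```bash
python3 -c "
from h import *
snap('wrist','w18.png')
to(.5143,-.0207,.146,1.67)
"
```

```text
t 26.9333 pos [ 0.5143 -0.0189  0.1973] yaw 1.67 w 0.0492 j7 -0.37
shift-then-turn tx -1.8 ty -0.2 tz 51.3 rz -0.0000
turn-then-shift tx -1.8 ty -0.2 tz 51.3 rz -0.0000
```

View pics/w18.png

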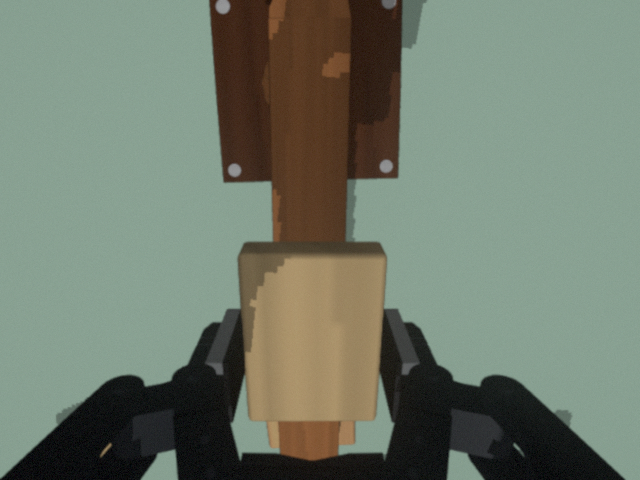

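carry_out(
  targets=[
    {"gripper": 1,"tx": -1.5,"ty": -1,"tz": 20,"rx": 0,"ry": 0,"rz": 0},
    {"gripper": 1,"tx": 0,"ty": 0,"tz": 20,"rx": 0,"ry": 0,"rz": 0},
    {"gripper": 1,"tx": 0,"ty": 0,"tz": 8,"rx": 0,"ry": 0,"rz": 0},
    {"gripper": 1,"tx": 0,"ty": 0,"tz": 1,"rx": 0,"ry": 0,"rz": 0},
    {"gripper": 1,"tx": 0,"ty": 0,"tz": 0,"rx": 0,"ry": 0,"rz": 0},
  ],
)

```text
time_s: 27.35
tool_pos: [0.5132, -0.0227, 0.1482]
eef_rot: [-0.0, 0.672, 0.741, -0.0]
ft_force: [-0.2, 0.3, 0.2]
grip_width: 0.0493
```

carry_out(
  targets=[
    {"gripper": 1,"tx": 0,"ty": 0,"tz": 1,"rx": 0,"ry": 0,"rz": 0},
    {"gripper": 1,"tx": 0,"ty": 0,"tz": 0.5,"rx": 0,"ry": 0,"rz": 0},
    {"gripper": 1,"tx": 0,"ty": 0,"tz": 0,"rx": 0,"ry": 0,"rz": 0},
  ],
)

```text
time_s: 27.6
tool_pos: [0.5135, -0.0224, 0.1471]
eef_rot: [0.0, 0.671, 0.741, 0.0]
ft_force: [0.8, 0.0, -0.9]
grip_width: 0.0493
```

carry_out(
  targets=[
    {"gripper": 1,"tx": 1.5,"ty": 0,"tz": 0,"rx": 0,"ry": 0,"rz": 0},
    {"gripper": 1,"tx": 0,"ty": 0,"tz": 1,"rx": 0,"ry": 0,"rz": 0},
    {"gripper": 1,"tx": 0,"ty": 0,"tz": 0.7,"rx": 0,"ry": 0,"rz": 0},
    {"gripper": 1,"tx": 0,"ty": 0,"tz": 0,"rx": 0,"ry": 0,"rz": 0},
  ],
)

```text
time_s: 27.93
tool_pos: [0.5133, -0.0206, 0.1451]
eef_rot: [0.0, 0.671, 0.741, 0.0]
ft_force: [-2.0, -0.1, 7.5]
grip_width: 0.0496
```

carry_out(
  targets=[
    {"gripper": 1,"tx": 0,"ty": 0,"tz": 0.6,"rx": 0,"ry": 0,"rz": 0},
    {"gripper": 1,"tx": 0,"ty": 0,"tz": 0,"rx": 0,"ry": 0,"rz": 0},
  ],
)

```text
time_s: 28.1
tool_pos: [0.5134, -0.0206, 0.1451]
eef_rot: [0.0, 0.671, 0.741, -0.0]
ft_force: [-7.6, -1.1, 24.3]
grip_width: 0.0494
```

Contact. Back off slightly, release, rise.

carry_out(
  targets=[
    {"gripper": 1,"tx": 0,"ty": 0,"tz": -0.9,"rx": 0,"ry": 0,"rz": 0},
    {"gripper": -1,"tx": 0,"ty": 0,"tz": 0,"rx": 0,"ry": 0,"rz": 0},
    {"gripper": -1,"tx": 0,"ty": 0,"tz": 0,"rx": 0,"ry": 0,"rz": 0},
    {"gripper": -1,"tx": 0,"ty": 0,"tz": 0,"rx": 0,"ry": 0,"rz": 0},
    {"gripper": -1,"tx": 0,"ty": 0,"tz": -20,"rx": 0,"ry": 0,"rz": 0},
  ],
)

```text
time_s: 28.52
tool_pos: [0.5118, -0.0209, 0.1628]
eef_rot: [-0.002, 0.671, 0.741, -0.001]
ft_force: [-0.1, -0.7, -0.5]
grip_width: 0.0856
```

carry_out(
  targets=[
    {"gripper": -1,"tx": 0,"ty": 0,"tz": -40,"rx": 0,"ry": 0,"rz": 0},
    {"gripper": -1,"tx": 0,"ty": 0,"tz": -40,"rx": 0,"ry": 0,"rz": 0},
    {"gripper": -1,"tx": 0,"ty": 0,"tz": -40,"rx": 0,"ry": 0,"rz": 0},
    {"gripper": -1,"tx": 0,"ty": 0,"tz": -15,"rx": 0,"ry": 0,"rz": 0},
    {"gripper": -1,"tx": 0,"ty": 0,"tz": 0,"rx": 0,"ry": 0,"rz": 0},
  ],
)

```text
time_s: 28.93
tool_pos: [0.5142, -0.0206, 0.3036]
eef_rot: [0.002, 0.671, 0.741, 0.001]
ft_force: [-0.7, 0.6, 0.0]
grip_width: 0.0855
```

```bash
python3 -c "
from wl import *
wl(['caul'],{'caul':.072},pic='w19.png')
wl(['slat'],{'slat':.06})
to(.5522,-.3804,.3)
"
```

```text
28.9833 [ 0.5136 -0.021   0.3015] [1.300e-03 6.713e-01 7.412e-01 5.000e-04]
caul 0.83 [274 169 345 267] [ 0.5143 -0.0235  1.6732] cost 0.079
caul 0.82 [101 326 165 377] [ 0.4767 -0.1105  0.0088] cost 1.0
caul 0.77 [343 376 416 444] [ 0.5975 -0.1932  2.0047] cost 0.567
29.0833 [ 0.5128 -0.0211  0.2994] [-3.000e-04  6.712e-01  7.413e-01 -3.000e-04]
slat 0.75 [289  11 343 377] [ 0.5143 -0.0207  0.099 ] cost 0.387
t 29.1333 pos [ 0.5127 -0.021   0.2991] yaw 1.6702 w 0.085 j7 -0.24
shift-then-turn tx -361.6 ty 3.6 tz -0.9 rz -0.0000
turn-then-shift tx -361.6 ty 3.6 tz -0.9 rz -0.0000
```

View pics/w19.png

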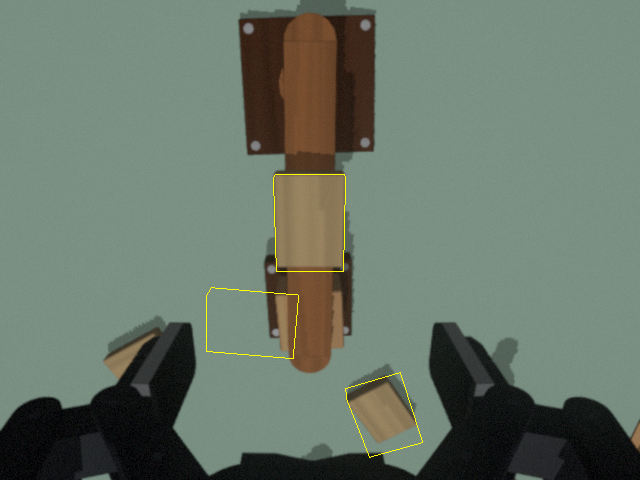

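carry_out(
  targets=[
    {"gripper": -1,"tx": -35,"ty": 0,"tz": 0,"rx": 0,"ry": 0,"rz": 0},
    {"gripper": -1,"tx": -37,"ty": 0,"tz": 0,"rx": 0,"ry": 0,"rz": 0},
    {"gripper": -1,"tx": -37,"ty": 0,"tz": 0,"rx": 0,"ry": 0,"rz": 0},
    {"gripper": -1,"tx": -37,"ty": 0,"tz": 0,"rx": 0,"ry": 0,"rz": 0},
    {"gripper": -1,"tx": -37,"ty": 0,"tz": 0,"rx": 0,"ry": 0,"rz": 0},
  ],
)

```text
time_s: 29.55
tool_pos: [0.5308, -0.2046, 0.2988]
eef_rot: [-0.001, 0.671, 0.741, -0.0]
ft_force: [0.6, -0.3, 0.6]
grip_width: 0.0851
```

carry_out(
  targets=[
    {"gripper": -1,"tx": -37,"ty": 0,"tz": 0,"rx": 0,"ry": 0,"rz": 0},
    {"gripper": -1,"tx": -37,"ty": 0,"tz": 0,"rx": 0,"ry": 0,"rz": 0},
    {"gripper": -1,"tx": -37,"ty": 0,"tz": 0,"rx": 0,"ry": 0,"rz": 0},
    {"gripper": -1,"tx": -37,"ty": 2,"tz": 0,"rx": 0,"ry": 0,"rz": 0},
    {"gripper": -1,"tx": -30,"ty": 2,"tz": 0,"rx": 0,"ry": 0,"rz": 0},
  ],
)

```text
time_s: 29.97
tool_pos: [0.5523, -0.3825, 0.298]
eef_rot: [-0.001, 0.672, 0.741, -0.0]
ft_force: [-0.8, -0.1, -0.4]
grip_width: 0.085
```

carry_out(
  targets=[
    {"gripper": -1,"tx": 0,"ty": 0,"tz": 40,"rx": 0,"ry": 0,"rz": 0},
    {"gripper": -1,"tx": 0,"ty": 0,"tz": 40,"rx": 0,"ry": 0,"rz": 0},
    {"gripper": -1,"tx": 0,"ty": 0,"tz": 0,"rx": 0,"ry": 0,"rz": 0},
    {"gripper": -1,"tx": 0,"ty": 0,"tz": 0,"rx": 0,"ry": 0,"rz": 0},
  ],
)

```text
time_s: 30.3
tool_pos: [0.5524, -0.3788, 0.2182]
eef_rot: [-0.002, 0.671, 0.742, 0.0]
ft_force: [1.3, -0.1, 2.2]
grip_width: 0.0855
```

```bash
python3 -c "
from wl import *
wl(['weight'],pic='w20.png')
to(.5522,-.3804,.114,1.67)
"
```

```text
30.35 [ 0.5534 -0.379   0.2206] [-5.000e-04  6.707e-01  7.417e-01  3.000e-04]
weight 0.77 [270 192 349 276] [ 0.5523 -0.3805  0.0743] cost 0.05
t 30.4 pos [ 0.5538 -0.3792  0.2219] yaw 1.6711 w 0.0854 j7 0.26
shift-then-turn tx -1.0 ty -1.7 tz 107.9 rz 0.0011
turn-then-shift tx -1.0 ty -1.7 tz 107.9 rz 0.0011
```

View pics/w20.png

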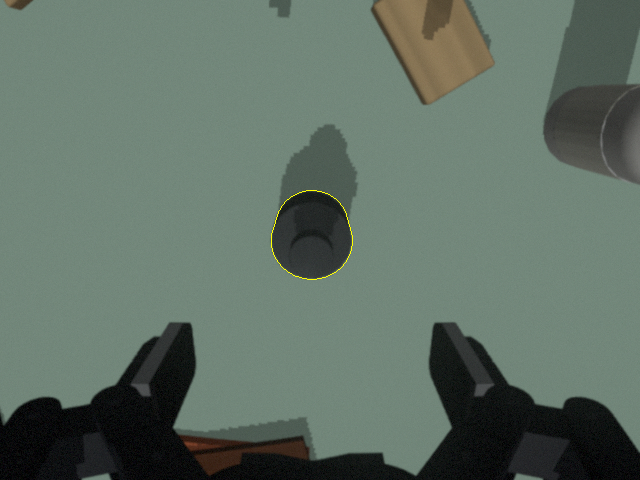

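carry_out(
  targets=[
    {"gripper": -1,"tx": -1,"ty": -1,"tz": 40,"rx": 0,"ry": 0,"rz": 0},
    {"gripper": -1,"tx": 0,"ty": 0,"tz": 40,"rx": 0,"ry": 0,"rz": 0},
    {"gripper": -1,"tx": 0,"ty": 0,"tz": 20,"rx": 0,"ry": 0,"rz": 0},
    {"gripper": -1,"tx": 0,"ty": 0,"tz": 0,"rx": 0,"ry": 0,"rz": 0},
    {"gripper": -1,"tx": 0,"ty": 0,"tz": 0,"rx": 0,"ry": 0,"rz": 0},
  ],
)

```text
time_s: 30.82
tool_pos: [0.5529, -0.3807, 0.122]
eef_rot: [0.001, 0.671, 0.742, 0.0]
ft_force: [0.6, 0.4, 1.4]
grip_width: 0.0853
```

```bash
python3 -c "
from wl import *
snap('wrist','w21.png')
to(.5523,-.3805,.114,1.67)
"
```

```text
t 30.8667 pos [ 0.5534 -0.3809  0.123 ] yaw 1.6705 w 0.0856 j7 0.2
shift-then-turn tx 0.5 ty -1.0 tz 9.0 rz 0.0005
turn-then-shift tx 0.5 ty -1.0 tz 9.0 rz 0.0005
```

View pics/w21.png

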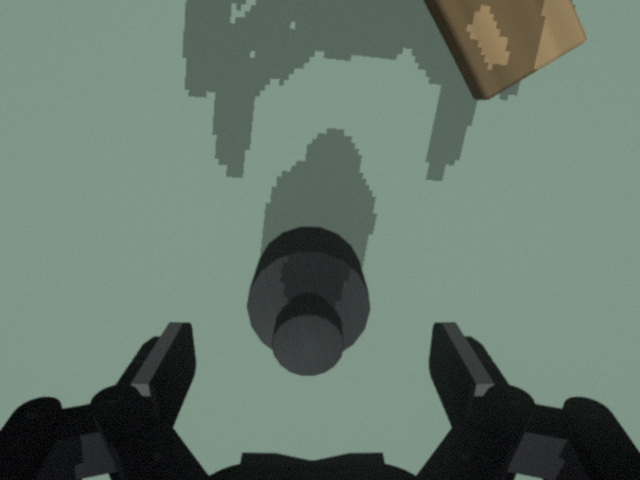

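carry_out(
  targets=[
    {"gripper": -1,"tx": 0,"ty": -1,"tz": 8,"rx": 0,"ry": 0,"rz": 0},
    {"gripper": -1,"tx": 0,"ty": 0,"tz": 0,"rx": 0,"ry": 0,"rz": 0},
    {"gripper": 1,"tx": 0,"ty": 0,"tz": 0,"rx": 0,"ry": 0,"rz": 0},
    {"gripper": 1,"tx": 0,"ty": 0,"tz": 0,"rx": 0,"ry": 0,"rz": 0},
    {"gripper": 1,"tx": 0,"ty": 0,"tz": 0,"rx": 0,"ry": 0,"rz": 0},
  ],
  squeeze=60,
)

```text
time_s: 31.28
tool_pos: [0.5512, -0.3809, 0.1126]
eef_rot: [0.0, 0.671, 0.741, 0.0]
ft_force: [0.2, 0.2, -0.7]
grip_width: 0.0515
```

carry_out(
  targets=[
    {"gripper": 1,"tx": 0,"ty": 0,"tz": 0,"rx": 0,"ry": 0,"rz": 0},
    {"gripper": 1,"tx": 0,"ty": 0,"tz": 0,"rx": 0,"ry": 0,"rz": 0},
    {"gripper": 1,"tx": 0,"ty": 0,"tz": 0,"rx": 0,"ry": 0,"rz": 0},
  ],
)

```text
time_s: 31.53
tool_pos: [0.5514, -0.3808, 0.1125]
eef_rot: [0.0, 0.671, 0.741, 0.0]
ft_force: [1.1, 0.2, 3.2]
grip_width: 0.0235
```

carry_out(
  targets=[
    {"gripper": 1,"tx": 0,"ty": 0,"tz": -10,"rx": 0,"ry": 0,"rz": 0},
    {"gripper": 1,"tx": 0,"ty": 0,"tz": -15,"rx": 0,"ry": 0,"rz": 0},
    {"gripper": 1,"tx": 0,"ty": 0,"tz": 0,"rx": 0,"ry": 0,"rz": 0},
    {"gripper": 1,"tx": 0,"ty": 0,"tz": 0,"rx": 0,"ry": 0,"rz": 0},
  ],
)

```text
time_s: 31.87
tool_pos: [0.5513, -0.3811, 0.1383]
eef_rot: [0.001, 0.671, 0.741, -0.0]
ft_force: [0.6, -0.3, -6.4]
grip_width: 0.0236
```

```bash
python3 -c "
from wl import *
snap('wrist','w22.png')
to(.5143,-.0213,.30,1.67); print(sensors.get_obs()['ft_force'])
"
```

```text
t 31.9167 pos [ 0.551  -0.381   0.1374] yaw 1.6701 w 0.0233 j7 0.21
shift-then-turn tx 361.5 ty -0.8 tz -162.6 rz 0.0001
turn-then-shift tx 361.5 ty -0.9 tz -162.6 rz 0.0001
[ 0.67849629 -0.17070085 -5.95733936]
```

View pics/w22.png

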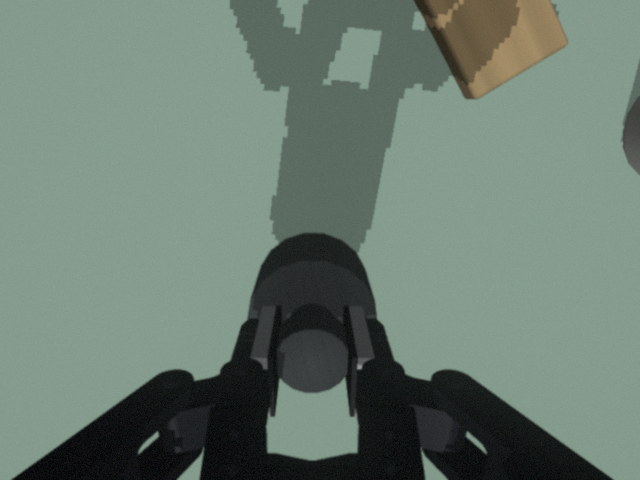

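carry_out(
  targets=[
    {"gripper": 1,"tx": 0,"ty": 0,"tz": -25,"rx": 0,"ry": 0,"rz": 0},
    {"gripper": 1,"tx": 0,"ty": 0,"tz": -35,"rx": 0,"ry": 0,"rz": 0},
    {"gripper": 1,"tx": 0,"ty": 0,"tz": -30,"rx": 0,"ry": 0,"rz": 0},
    {"gripper": 1,"tx": 8,"ty": 0,"tz": -15,"rx": 0,"ry": 0,"rz": 0},
    {"gripper": 1,"tx": 17,"ty": 0,"tz": 0,"rx": 0,"ry": 0,"rz": 0},
  ],
)

```text
time_s: 32.33
tool_pos: [0.5491, -0.3574, 0.2448]
eef_rot: [0.002, 0.672, 0.74, 0.0]
ft_force: [1.0, -0.4, -7.0]
grip_width: 0.0237
```

carry_out(
  targets=[
    {"gripper": 1,"tx": 25,"ty": 0,"tz": 0,"rx": 0,"ry": 0,"rz": 0},
    {"gripper": 1,"tx": 30,"ty": 0,"tz": 0,"rx": 0,"ry": 0,"rz": 0},
    {"gripper": 1,"tx": 30,"ty": 0,"tz": 0,"rx": 0,"ry": 0,"rz": 0},
    {"gripper": 1,"tx": 30,"ty": 0,"tz": 0,"rx": 0,"ry": 0,"rz": 0},
    {"gripper": 1,"tx": 30,"ty": 0,"tz": 0,"rx": 0,"ry": 0,"rz": 0},
  ],
)

```text
time_s: 32.75
tool_pos: [0.5332, -0.2098, 0.2411]
eef_rot: [-0.001, 0.671, 0.741, -0.0]
ft_force: [1.2, 0.8, -6.1]
grip_width: 0.0236
```

carry_out(
  targets=[
    {"gripper": 1,"tx": 30,"ty": 0,"tz": 0,"rx": 0,"ry": 0,"rz": 0},
    {"gripper": 1,"tx": 30,"ty": 0,"tz": 0,"rx": 0,"ry": 0,"rz": 0},
    {"gripper": 1,"tx": 30,"ty": 0,"tz": 0,"rx": 0,"ry": 0,"rz": 0},
    {"gripper": 1,"tx": 30,"ty": 0,"tz": 0,"rx": 0,"ry": 0,"rz": 0},
    {"gripper": 1,"tx": 25,"ty": 0,"tz": 0,"rx": 0,"ry": 0,"rz": 0},
  ],
)

```text
time_s: 33.17
tool_pos: [0.5185, -0.0649, 0.2413]
eef_rot: [-0.0, 0.671, 0.742, -0.0]
ft_force: [0.2, 0.3, -6.1]
grip_width: 0.0235
```

carry_out(
  targets=[
    {"gripper": 1,"tx": 20,"ty": 0,"tz": 0,"rx": 0,"ry": 0,"rz": 0},
    {"gripper": 1,"tx": 15,"ty": 0,"tz": 0,"rx": 0,"ry": 0,"rz": 0},
    {"gripper": 1,"tx": 10,"ty": 0,"tz": 0,"rx": 0,"ry": 0,"rz": 0},
    {"gripper": 1,"tx": 0,"ty": 0,"tz": 0,"rx": 0,"ry": 0,"rz": 0},
    {"gripper": 1,"tx": 0,"ty": 0,"tz": 0,"rx": 0,"ry": 0,"rz": 0},
  ],
)

```text
time_s: 33.58
tool_pos: [0.515, -0.0226, 0.2417]
eef_rot: [-0.0, 0.671, 0.742, -0.0]
ft_force: [0.8, -0.3, -5.1]
grip_width: 0.0235
```

```bash
python3 -c "
from wl import *
snap('wrist','w23.png')
to(.5143,-.0222,.203,1.67); print(sensors.get_obs()['ft_force'])
"
```

```text
t 33.6333 pos [ 0.5151 -0.0232  0.2417] yaw 1.6698 w 0.0236 j7 -0.3
shift-then-turn tx 1.1 ty -0.7 tz 38.7 rz -0.0002
turn-then-shift tx 1.1 ty -0.7 tz 38.7 rz -0.0002
[-0.23996176 -0.51215215 -5.61025632]
```

View pics/w23.png

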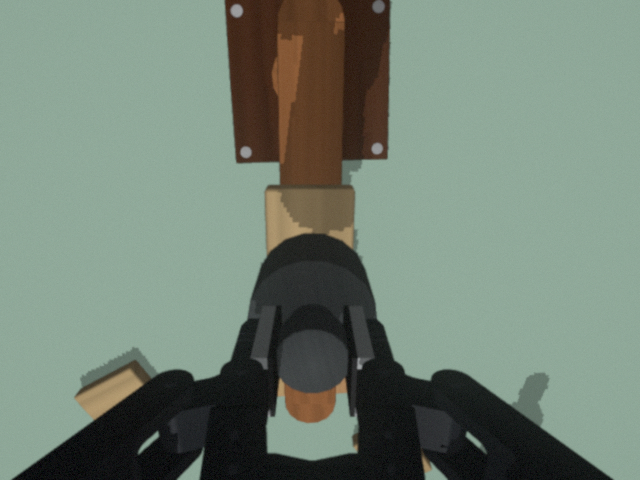

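carry_out(
  targets=[
    {"gripper": 1,"tx": 1,"ty": -0.7,"tz": 14,"rx": 0,"ry": 0,"rz": 0},
    {"gripper": 1,"tx": 0,"ty": 0,"tz": 14,"rx": 0,"ry": 0,"rz": 0},
    {"gripper": 1,"tx": 0,"ty": 0,"tz": 8,"rx": 0,"ry": 0,"rz": 0},
    {"gripper": 1,"tx": 0,"ty": 0,"tz": 2,"rx": 0,"ry": 0,"rz": 0},
    {"gripper": 1,"tx": 0,"ty": 0,"tz": 0,"rx": 0,"ry": 0,"rz": 0},
  ],
)

```text
time_s: 34.05
tool_pos: [0.5142, -0.0219, 0.2033]
eef_rot: [-0.001, 0.671, 0.741, -0.0]
ft_force: [0.0, 0.3, -5.5]
grip_width: 0.0234
```

carry_out(
  targets=[
    {"gripper": 1,"tx": 0,"ty": 0,"tz": 1,"rx": 0,"ry": 0,"rz": 0},
    {"gripper": 1,"tx": 0,"ty": 0,"tz": 1,"rx": 0,"ry": 0,"rz": 0},
    {"gripper": 1,"tx": 0,"ty": 0,"tz": 0,"rx": 0,"ry": 0,"rz": 0},
    {"gripper": 1,"tx": 0,"ty": 0,"tz": 0,"rx": 0,"ry": 0,"rz": 0},
  ],
)

```text
time_s: 34.38
tool_pos: [0.5146, -0.0217, 0.2023]
eef_rot: [0.0, 0.671, 0.741, 0.0]
ft_force: [-0.2, -0.9, -5.7]
grip_width: 0.0238
```

carry_out(
  targets=[
    {"gripper": 1,"tx": 0,"ty": 0,"tz": 1,"rx": 0,"ry": 0,"rz": 0},
    {"gripper": 1,"tx": 0,"ty": 0,"tz": 0.7,"rx": 0,"ry": 0,"rz": 0},
    {"gripper": 1,"tx": 0,"ty": 0,"tz": 0,"rx": 0,"ry": 0,"rz": 0},
    {"gripper": 1,"tx": 0,"ty": 0,"tz": 0,"rx": 0,"ry": 0,"rz": 0},
  ],
)

```text
time_s: 34.72
tool_pos: [0.5145, -0.0216, 0.2004]
eef_rot: [-0.0, 0.671, 0.741, -0.0]
ft_force: [0.5, -0.3, -6.2]
grip_width: 0.0238
```

carry_out(
  targets=[
    {"gripper": 1,"tx": 0,"ty": 0,"tz": 0.5,"rx": 0,"ry": 0,"rz": 0},
    {"gripper": 1,"tx": 0,"ty": 0,"tz": 0,"rx": 0,"ry": 0,"rz": 0},
    {"gripper": 1,"tx": 0,"ty": 0,"tz": 0,"rx": 0,"ry": 0,"rz": 0},
  ],
)

```text
time_s: 34.97
tool_pos: [0.5145, -0.0216, 0.1999]
eef_rot: [-0.0, 0.671, 0.741, 0.0]
ft_force: [0.0, -0.0, -5.6]
grip_width: 0.0239
```

carry_out(
  targets=[
    {"gripper": 1,"tx": 0,"ty": 0,"tz": 0.5,"rx": 0,"ry": 0,"rz": 0},
    {"gripper": 1,"tx": 0,"ty": 0,"tz": 0,"rx": 0,"ry": 0,"rz": 0},
    {"gripper": 1,"tx": 0,"ty": 0,"tz": 0,"rx": 0,"ry": 0,"rz": 0},
  ],
)

```text
time_s: 35.22
tool_pos: [0.5146, -0.0216, 0.1995]
eef_rot: [0.0, 0.671, 0.741, 0.0]
ft_force: [-0.9, 0.5, -3.9]
grip_width: 0.0233
```

carry_out(
  targets=[
    {"gripper": 1,"tx": 0,"ty": 0,"tz": 0.3,"rx": 0,"ry": 0,"rz": 0},
    {"gripper": 1,"tx": 0,"ty": 0,"tz": 0,"rx": 0,"ry": 0,"rz": 0},
    {"gripper": 1,"tx": 0,"ty": 0,"tz": 0,"rx": 0,"ry": 0,"rz": 0},
  ],
)

```text
time_s: 35.47
tool_pos: [0.5147, -0.0216, 0.1994]
eef_rot: [0.0, 0.671, 0.741, 0.0]
ft_force: [-1.5, -0.9, 5.4]
grip_width: 0.0237
```

carry_out(
  targets=[
    {"gripper": 1,"tx": 0,"ty": 0,"tz": -0.2,"rx": 0,"ry": 0,"rz": 0},
    {"gripper": -1,"tx": 0,"ty": 0,"tz": 0,"rx": 0,"ry": 0,"rz": 0},
    {"gripper": -1,"tx": 0,"ty": 0,"tz": 0,"rx": 0,"ry": 0,"rz": 0},
    {"gripper": -1,"tx": 0,"ty": 0,"tz": 0,"rx": 0,"ry": 0,"rz": 0},
    {"gripper": -1,"tx": 0,"ty": 0,"tz": 0,"rx": 0,"ry": 0,"rz": 0},
  ],
)

```text
time_s: 35.88
tool_pos: [0.5145, -0.0217, 0.1993]
eef_rot: [-0.0, 0.671, 0.741, 0.0]
ft_force: [0.0, -0.1, 0.2]
grip_width: 0.071
```

carry_out(
  targets=[
    {"gripper": -1,"tx": 0,"ty": 0,"tz": -20,"rx": 0,"ry": 0,"rz": 0},
    {"gripper": -1,"tx": 0,"ty": 0,"tz": -40,"rx": 0,"ry": 0,"rz": 0},
    {"gripper": -1,"tx": 0,"ty": 0,"tz": -40,"rx": 0,"ry": 0,"rz": 0},
    {"gripper": -1,"tx": 0,"ty": 0,"tz": -30,"rx": 0,"ry": 0,"rz": 0},
    {"gripper": -1,"tx": 0,"ty": 0,"tz": 0,"rx": 0,"ry": 0,"rz": 0},
  ],
)

```text
time_s: 36.3
tool_pos: [0.5161, -0.021, 0.3346]
eef_rot: [0.003, 0.671, 0.741, 0.002]
ft_force: [0.2, -0.4, -0.3]
grip_width: 0.0855
```

```bash
python3 -c "
from wl import *
wl(['weight'],{'weight':.087},pic='w24.png')
for n in('scene','side'):
  im=snap(n,n+'24.png'); c=im['color']
  u,v=proj(im,[[.5143,-.0207,.07]])[0].astype(int)
  cv2.imwrite('pics/%s24c.png'%n,cv2.resize(c[v-70:v+70,u-90:u+90],None,fx=4,fy=4,interpolation=cv2.INTER_CUBIC))
"
```

```text
36.35 [ 0.5154 -0.0216  0.3319] [0.0021 0.6712 0.7412 0.001 ]
weight 0.6 [270 179 344 257] [ 0.5157 -0.0216  0.0877] cost 0.048
```

View pics/w24.png

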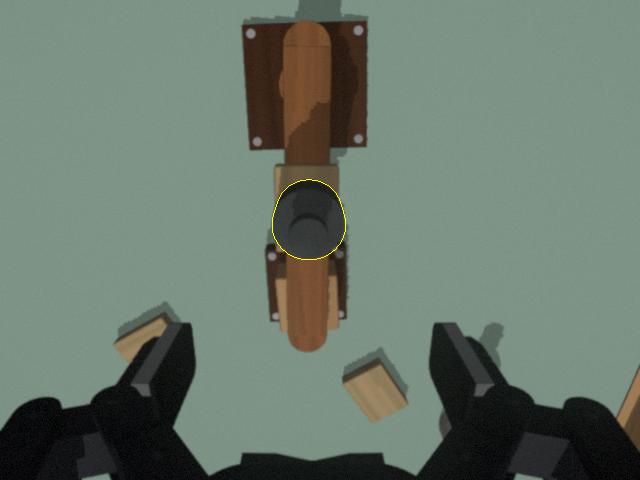

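View pics/scene24c.png

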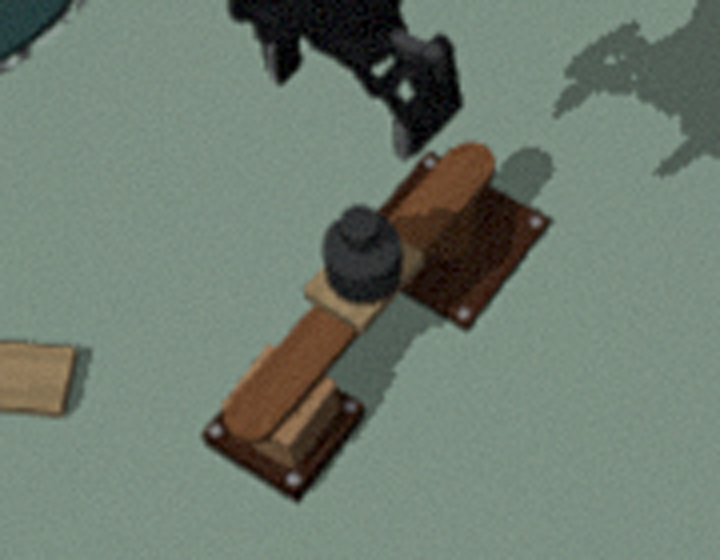

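View pics/side24c.png

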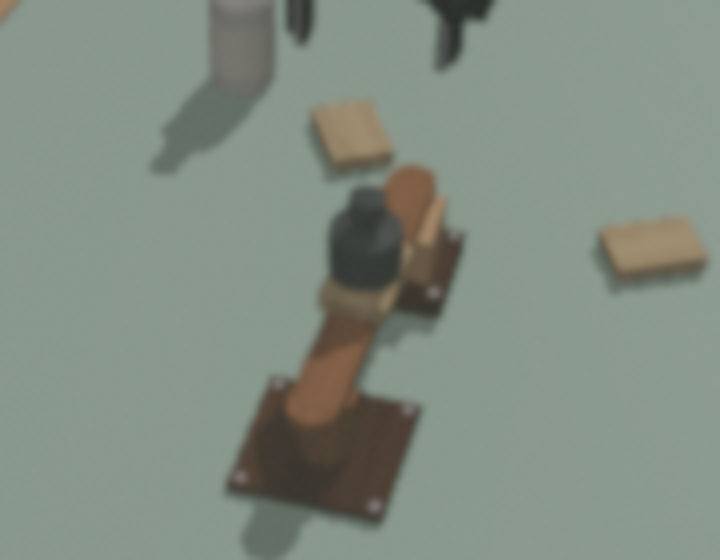

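```bash
python3 -c "
from h import *
print(workorder.job_done())"
```

```text
the job is handed in; nothing more can be done
None
```

The stack is built as asked and handed in at about 37 s of robot time. The order was block on the thick plate, post on the thin plate, slat across both, plywood pad on the mended joint, then the weight upright on the pad. The pad is the look-alike that was farthest to the robot's right at the start.

**Block and post:** The block sits within about 1 mm of the thick plate's middle. The post is within 1–3 mm of the thin plate's middle. That is less certain, because it comes from one unrefined side-camera measurement and from where I released it. The automatic fit of the post from the scene camera failed, and one from the wrist camera was bad because a finger hid part of it. In the overhead view the post shows slightly more on one side of the slat.

**Slat:** It is centred between the plate centres to about 1 mm. It met the supports at the expected 60 mm height and lies flat.

**Pad:** It is within about 1–3 mm of the slat's middle, with its long side along the slat.

**Weight:** It is upright and within 1–2 mm of the pad's middle.

The last pictures from all three cameras showed everything standing with the open gripper clear above. I did not touch the glue bottle, tape roll or pencil pot, but I did not measure their positions again. The highest wrist force I saw was about 25 N.

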